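# Pack up the front edge of a board preheater with a pry bar and shim

## Robot

A 6-joint arm with a two-finger parallel gripper is mounted at the origin on the work surface. World frame = base frame: x ahead of the robot, y to its left, z up, the work surface at z = 0. Lengths are in m, angles in rad, forces in N, time in s.
With the tool pointing down it reaches from about 0.25 to 0.725 m from the base axis. Payload 4 kg.
Tool frame: the origin (TCP) lies midway between the tips of the shut fingers; the grasp point (between the pads) lies 19 mm behind it; z points along the fingers, y is the line along which they close (so a half turn about z gives the same grasp; the last joint's range is limited). The gripper opens to 85 mm and grips with 20 to 120 N. Pads are 22 mm wide; open, the fingers measure 114 mm over their backs; the gripper's body (76 mm by 85 mm) begins 54 mm behind the grasp point. The pads swing forward as they close: fully open they stand 13 mm farther back than shut.
Start: joints at [-1.144, 0.241, 0.005, 1.335, 0, 1.571], TCP at [0.207, -0.455, 0.231] pointing down, gripper open.
Joint ranges: [-2.72, 2.72], [-1.05, 1.87], [-1.09, 1.28], [-1.99, 2.15], [-1.42, 1.44], [-3.14, 3.14]. Speed limits (rad/s): [2.79, 2.79, 3.14, 3.14, 3.14, 3.14].

## Interface

Orientations are given as a unit quaternion [x, y, z, w].
In Python, from workcell import bot gives the robot as it stands.
- The arm moves only by the tool move_arm, never from a script. Its argument "motion" is a list of rows, each an object of numbers: "x", "y", "z": the shift along the tool's x, y, z in cm; "yaw": the turn about the tool's z in degrees. A call has 1 to 20 rows; each row is the pose to reach, as a shift and turn from the pose commanded when the call began, along the tool's axes at that moment; what a row does not reach only later rows make up. A row lasts 1/8 s, in which the tool goes at most 62.5 mm and 10.7 degrees, less where a joint would pass 70% of its speed; a pose out of reach is approached as far as the arm can. A call with a gripper value outside its range is refused whole. "gripper" is the opening, from -1 (shut) to 1 (fully open), set as the call begins (left out, the last holds). The fingers move at their own pace and stop on an object; the grip force is fixed at half the most. Time passes only in rows, so rows that repeat a pose let the fingers close. It gives the time, the measured TCP pose, the force, the opening and the grip force at its end, in the units of the state.
- bot.get_obs(): the state, without advancing time (a new reading comes with each control period).
- bot.camera(name): name is "scene" or "top" or "wrist"; returns the picture (480x640x3 uint8, blue, green, red); there is no depth.
- bot.camera_model(name): a dict with "K" (3x3 intrinsics, pixels), "dist" ([k1, k2, p1, p2, k3] as OpenCV has them; the pictures are not rectified), "world_from_camera" (4x4, takes a point from camera to world coordinates). Camera axes: x right, y down, z forward; pixel columns grow to the right and rows downward; lengths in m; the calibration is good to about 2 mm. A picture is of the moment at which its call begins: read the wrist's pose just before it. camera_model takes no time and is no camera call; for the wrist camera it gives the pose at the moment of the call.
- bot.job_done(): hands the job in; it is judged then, once.
Trained networks look in the newest picture that a camera, given by its name, has taken for a name from the list of things; names that differ only in an ending like _2 or _b are one class to them, and where a whole thing is asked for, a point or a joint stands for the part that bears it (a point fixed in the world has none). Each returns a list of dicts, best first, with "score" (0 to 1); they miss things now and then, are a little off and sometimes report something else, mostly with a low value. They report only what shows in the picture. A call takes as long as a camera call. They do not tell look-alikes from the thing itself.
- bot.cut_out(camera, name): "mask" (480x640 bool, what is visible of it) and "centre" ([row, column] in pixels, amid what is visible of it).
The state is a dict: "clock": time; "joint_pos": joint angles; "joint_vel": joint speeds; "tau": joint torques, N m; "eef_pos": TCP position; "tool_rot": TCP orientation; "ft_force": force on the tool from outside, world axes, zero at the start; "ft_torque": the same for the moment, N m; "grip_width": finger opening in m; "grasp_force": force on a finger pad.
Only numpy, scipy, OpenCV 4.12 (cv2) and the standard library are available. Lean on these libraries where they do the work, as an engineer would, in place of code of your own. Each camera call takes 0.05 s, during which the arm holds its last target. There are 200 camera calls.

## Task

Use the red-handled pry bar over the blue fulcrum block to lever up the heavy black preheater at its red mark, and park the pressed-down bar under the block's keeper so that the edge stays up. Then slide the yellow shim flat under the raised edge at the yellow mark, square to it, gently, until it butts against the hidden foot, and let go of it. Finally take the bar out of the keeper again and lower the preheater gently until it rests on the shim, let go, and leave the other things where they are.

Things in the scene. Friction and masses are not known exactly. Their poses are not given: they have to be found in the camera images.
- lever_edge (a point): Point on the lower front edge, under the red mark (40 wide), of the black preheater (300 wide, 260 deep, 7 kg more or less; about 34 N lifts its front edge; it tilts about its rear edge). Its underside is 16 mm above the bench at the start, with an open gap below; the bar's tip goes in here by about 15 mm. Axes: x along the edge, y inwards under the preheater, z up.
- pack_edge (a point): Point on the same edge under the yellow mark (40 wide), 130 mm along -x from lever_edge, same axes. The shim goes in here along +y. A rubber foot (50 wide, its bottom 14 mm below the underside) hangs behind it, its face 35 to 60 mm in from the edge (differs, not measured): the shim butts against it; it bears 20 N of push at most.
- unit (a joint): Tilt (a noisy reading: average it) of the preheater about its rear edge, rad: 0 standing on its feet, growing as the front edge is raised (0.01 = 2.6 mm of lift at the front edge). It rests on the yellow shim at about 0.018 to 0.020. Parked under the keeper it stands at about 0.04. The preheater's body is 82 mm high, 121 over the rails and knobs on top.
- fulcrum: Blue fulcrum block fixed to the bench, 85 wide (x), origin on the bench under its ridge; y points to the preheater, whose edge is 60 mm from the ridge. Base plate 5 mm thick from y = +20 to -130. The bar lies over the ridge along y, handle to -y. The blade enters the keeper from the -x side: pressed down beside its arm, swung to +x below the lip, let up against the arm between lip and post.
- ridge (a point): Middle of the round ridge (steel rod of radius 5 along x, 85 long), at its top, 27 mm above the bench. Axes as the fulcrum's. The bar goes in nose down by about 0.3 rad over it, and lies nearly level (0.07 rad nose down) when parked; pressing it down takes about 12 N at the handle, swinging it sideways about 9 N.
- keeper (a point): Keeper of the fulcrum block, an overhanging arm 110 mm from the ridge along -y (16 long in y, top 52 mm above the bench). This point: on the arm's underside, 40 mm above the bench, on the fulcrum's y axis. Post at x = +9 to +21; the arm reaches to x = -14; a lip at its open end (x = -14 to -10) hangs down to 36 mm above the bench. Axes as the fulcrum's.
- bar: Pry bar 340 long, 0.32 kg: steel blade 12 wide and 5 thick over the whole length with a red handle sleeve 18 wide, 28 high over x = -170 to -50. Origin in the middle of the length on the flat underside; x axis points to the tip (at x = +170), z up. Centre of mass near x = -59.
- shim: Yellow packing shim, block 40 (x) by 120 (y) by 20 mm thick, 0.16 kg, origin in the centre of its underside; either end may go in first.
- thin_shim: Grey shim, 40 by 120 by 12 mm thick: not wanted, leave alone. Origin in the centre of its underside.
- meter: Red handheld meter, 75 by 150 by 34 mm, leave alone. Origin under its centre.
- flux: White bottle, 40 across, 110 high, leave alone.
- spool: Silvery solder spool, 60 across, 40 high, leave alone.
- tip_pot: Brass pot, 64 across, 40 high, leave alone.
- driver: Screwdriver with orange handle, leave alone.
Things that resemble listed ones, but are neither listed nor needed, are in the scene too. Of the things that look like the shim, the smallest one is meant.

How it is judged:
By the outcome, as a careful person would: the job done as asked, in the order asked, and still so for the second after the job is handed in, with the robot touching nothing.
It also fails if it takes over 72 s, if anything falls off the work surface, if the arm or the gripper's body presses on something with over 40 N, if the wrist force passes 120 N, or if a joint passes its speed limit or range.

## Working session

There is one attempt and no reset: what is moved stays moved. The work goes in short steps, Python scripts to look and compute and a tool call to move; the robot and the scene stay as the last step left them, time stands still between calls to the robot, and variables do not carry over. Pictures are saved under pics/ and viewed, at most 10 in all, crops included, and the job is handed in when it is done.

Besides the shell and the picture viewer there is one more tool, called after "Call:" as name(argument=value, ...), one argument or row to a line, values as JSON. move_arm: Moves the arm, as the interface text tells. Its arguments: {"type":"object","properties":{"motion":{"type":"array"},"gripper":{"type":"number"}},"required":["motion"]}

```bash
ls; mkdir -p pics
python3 - <<'E'
from workcell import bot
import cv2,numpy as np
o=bot.get_obs(); print(o)
a=bot.camera("scene");cv2.imwrite("pics/scene0.png",a)
for n in ["bar","shim","thin_shim","fulcrum","unit","meter"]:
    for d in bot.cut_out("scene",n): print("scene",n,round(d["score"],2),np.round(d["centre"]),d["mask"].sum())
b=bot.camera("top");cv2.imwrite("pics/top0.png",b)
for n in ["bar","shim","thin_shim","fulcrum","unit","meter"]:
    for d in bot.cut_out("top",n): print("top",n,round(d["score"],2),np.round(d["centre"]),d["mask"].sum())
for c in ["scene","top","wrist"]: print(c,bot.camera_model(c))
E
```

```text
pics
{'clock': 0.0, 'joint_pos': array([-1.14394644e+00,  2.41396514e-01,  3.73258991e-03,  1.33524466e+00,
        9.53113015e-06,  1.57077188e+00]), 'joint_vel': array([ 3.45362859e-03, -1.14494806e-03, -1.29278516e-03,  1.58350200e-03,
        1.88932269e-04,  3.73522025e-05]), 'tau': array([ 2.22096055e-04, -3.72317719e+01,  2.52408886e+01,  1.71144650e-02,
       -1.50253022e-04,  4.05635546e-06]), 'eef_pos': array([ 0.20673777, -0.45454773,  0.23042441]), 'tool_rot': array([ 9.77308083e-01,  2.11820197e-01, -2.19027110e-04, -1.03317977e-03]), 'ft_force': array([ 0.65266598,  0.15790036, -0.28441767]), 'ft_torque': array([-0.00750797, -0.02063909,  0.00730795]), 'grasp_force': 0.0, 'grip_width': 0.08560567903932552}
scene bar 0.66 [242. 226.] 553
scene bar 0.6 [269. 183.] 752
scene shim 0.7 [194. 204.] 1105
scene shim 0.69 [161. 405.] 481
scene shim 0.67 [234. 260.] 565
scene shim 0.6 [255. 344.] 1482
scene shim 0.26 [220. 428.] 9998
scene thin_shim 0.74 [240. 228.] 556
scene fulcrum 0.79 [258. 345.] 1452
scene fulcrum 0.29 [336. 317.] 2153
scene unit 0.96 [220. 429.] 9817
scene
[... 1351 characters left out ...]
0741063, -0.99420205,  1.01396776],
       [ 0.        ,  0.        ,  0.        ,  1.        ]])}
wrist {'K': array([[333.05663686,   0.        , 321.3709838 ],
       [  0.        , 333.05663686, 237.12983816],
       [  0.        ,   0.        ,   1.        ]]), 'dist': array([0.0196021, 0.       , 0.       , 0.       , 0.       ]), 'world_from_camera': array([[ 4.12874224e-01, -8.75350981e-01, -2.51586040e-01,
         2.69994713e-01],
       [-9.10788049e-01, -3.96786770e-01, -1.14128829e-01,
        -4.26083770e-01],
       [ 7.67704783e-05,  2.76262410e-01, -9.61082241e-01,
         3.74477901e-01],
       [ 0.00000000e+00,  0.00000000e+00,  0.00000000e+00,
         1.00000000e+00]])}
```

View pics/top0.png

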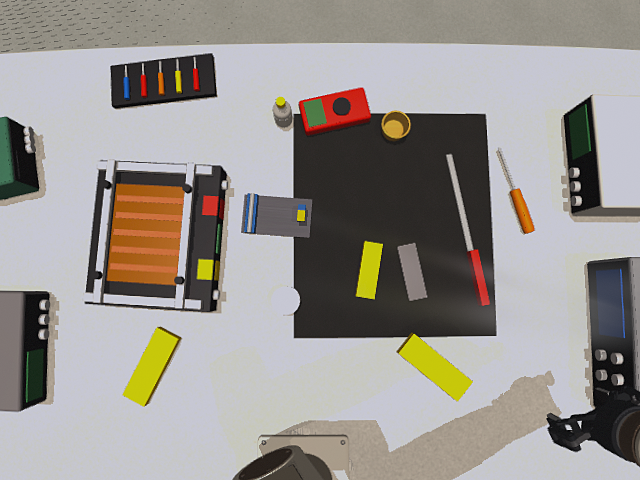

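View pics/scene0.png

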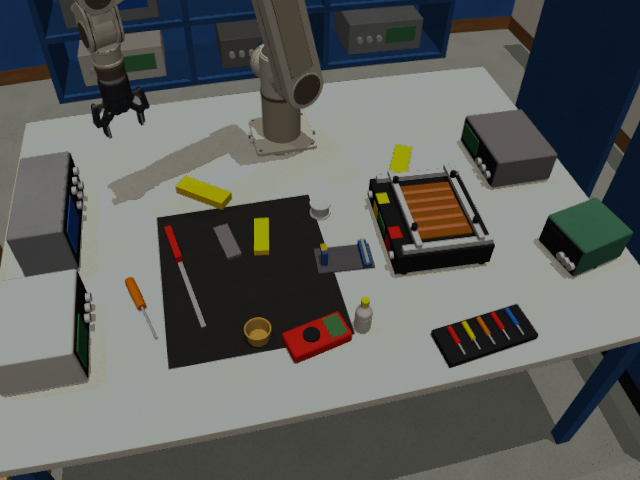

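Top view shows the fulcrum at (276,215), with its blue ridge at (249,213) and keeper at (301,216). The red mark is at (211,206) and the yellow mark at (205,269). The bar's handle is at (480,277) and its tip at (450,155).

Shim candidates:
- Yellow at (369,270), the smallest.
- Yellow at (435,367), larger.
- Yellow at (151,367), larger.
- Grey at (411,271), not wanted.

I choose (369,270). The only bar is the red-handled one. The screwdriver at (517,200) is orange.

```bash
cat > h.py <<'E'
from workcell import bot
import cv2,numpy as np
def w(cam,uv,z,M=None):
    "pixels (col,row) -> world points on the plane at height z"
    m=M or bot.camera_model(cam); uv=np.asarray(uv,float).reshape(-1,1,2)
    p=cv2.undistortPoints(uv,m["K"],np.array(m["dist"])).reshape(-1,2)
    T=m["world_from_camera"]; d=np.c_[p,np.ones(len(p))]@T[:3,:3].T; o=T[:3,3]
    return o+d*((z-o[2])/d[:,2])[:,None]
def proj(cam,P,M=None):
    m=M or bot.camera_model(cam); T=np.linalg.inv(m["world_from_camera"])
    return cv2.projectPoints(np.asarray(P,float).reshape(-1,3),cv2.Rodrigues(T[:3,:3])[0],T[:3,3],m["K"],np.array(m["dist"]))[0].reshape(-1,2)
def rect(mask,cam,z,M=None):
    "world rectangle of a mask: centre, (long,short), angle of the long side"
    c=max(cv2.findContours(mask.astype(np.uint8),cv2.RETR_EXTERNAL,cv2.CHAIN_APPROX_NONE)[0],key=cv2.contourArea)
    P=w(cam,c.reshape(-1,2),z,M)[:,:2]
    (cx,cy),(a,b),t=cv2.minAreaRect((P*1000).astype(np.float32))
    if a<b: a,b,t=b,a,t+90
    return np.round([cx,cy,a,b,(t+90)%180-90],1)
def hsv(img,lo,hi,box=None):
    m=cv2.inRange(cv2.cvtColor(img,cv2.COLOR_BGR2HSV),np.array(lo),np.array(hi))>0
    if box is not None:
        k=np.zeros_like(m); r0,r1,c0,c1=box; k[r0:r1,c0:c1]=1; m&=k
    return m
E
python3 - <<'E'
from h import *
a=cv2.imread("pics/top0.png")
red=hsv(a,(0,150,80),(6,255,255),(240,315,460,500)); print("handle",rect(red,"top",.028))
gr=hsv(a,(0,0,100),(180,60,255),(145,255,440,475)); print("blade",rect(gr,"top",.005))
for b in [(235,305,350,390),(325,405,390,480),(320,410,115,190)]:
    print("shim",rect(hsv(a,(24,100,80),(36,255,255),b),"top",.02))
print("grey",rect(hsv(a,(0,0,80),(180,60,255),(240,303,395,430)),"top",.012))
print("blue",rect(hsv(a,(95,90,60),(125,255,255),(190,240,238,262)),"top",.027))
print("fulc",rect(hsv(a,(0,0,40),(180,255,170),(190,242,240,315)),"top",.005))
print("kyel",rect(hsv(a,(24,100,80),(36,255,255),(200,230,290,315)),"top",.052))
print("rmark",rect(hsv(a,(0,150,80),(6,255,255),(190,220,195,225)),"top",.098))
print("ymark",rect(hsv(a,(24,100,80),(36,255,255),(250,290,190,222)),"top",.098))
E
```

```text
handle [ 425.4 -374.3  120.1   25.9   10.5]
blade [ 593.4 -347.5  220.2   13.6   10.5]
shim [ 443.9 -141.9  120.8   41.5   -9.8]
shim [ 236.4 -279.7  161.5   53.8   50.2]
shim [238.9 324.1 162.3  54.3 -26.5]
grey [ 439.  -235.7  120.1   41.5   11.5]
blue [565.7 102.9  83.1   7.3  -4.6]
fulc [563.6  54.5 160.  113.1  89.7]
kyel [ 5.568e+02  2.800e+00  2.120e+01  1.460e+01 -2.000e-01]
rmark [570.9 183.4  40.1  31.6  -3. ]
ymark [443.  191.3  40.9  31.8  -3.5]
```

```bash
python3 -c "
import cv2
a=cv2.imread('pics/top0.png')
cv2.imwrite('pics/c1.png',cv2.resize(a[150:320,190:400],None,fx=3.5,fy=3.5,interpolation=cv2.INTER_CUBIC))"
```

```text
(no output)
```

View pics/c1.png

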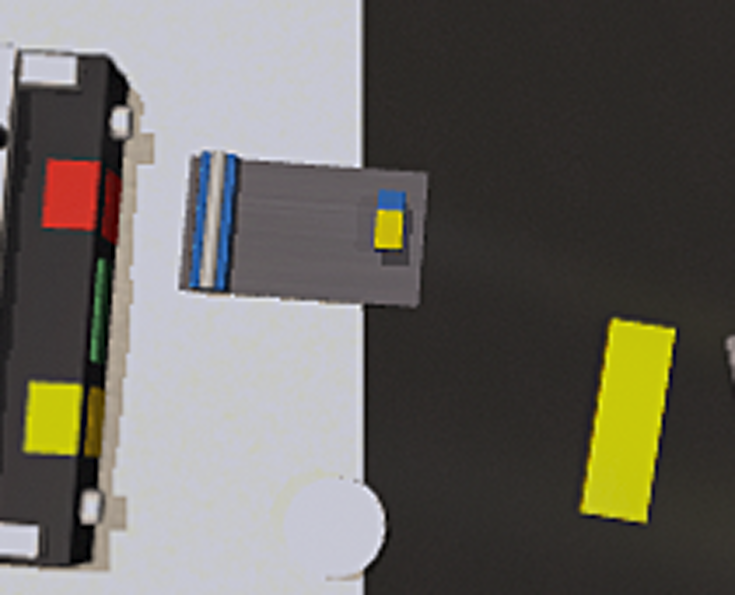

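The crop shows the small yellow shim clearly at top-picture pixel (369,270). It measures 121 × 41 mm, and the other two measure 162 × 54, so this is the one. The bar is next: I move above the handle and check with the wrist camera.

Call:
move_arm(
  motion=[
    {"x":5,"y":0.4,"z":2,"yaw":7},
    {"x":10,"y":0.8,"z":4,"yaw":14},
    {"x":15,"y":1.2,"z":6,"yaw":14},
    {"x":20.6,"y":1.5,"z":8,"yaw":14},
    {"x":20.6,"y":1.5,"z":8,"yaw":14},
    {"x":20.6,"y":1.5,"z":8,"yaw":14},
  ],
  gripper=0.2,
)

```text
clock: 1.45
eef_pos: [0.4005, -0.3834, 0.1512]
tool_rot: [0.996, 0.091, -0.0, -0.0]
ft_force: [-0.3, 0.7, -0.6]
grip_width: 0.0512
grasp_force: 0.0
```

```bash
cat >> h.py <<'E'
def tool():
    o=bot.get_obs(); q=o["tool_rot"]; a=np.degrees(2*np.arctan2(q[1],q[0])); return np.round(o["eef_pos"]*1000,1),round(a,2),o
def togo(P,ang,o=None):
    "tool-axis move (cm) and yaw to reach the world mm position with tool x at ang degrees"
    p,a,_=tool(); d=np.array(P)-p; c,s=np.cos(np.radians(a)),np.sin(np.radians(a))
    return np.round([(c*d[0]+s*d[1])/10,(s*d[0]-c*d[1])/10,-d[2]/10,-((ang-a+90)%180-90)],2)
E
python3 - <<'E'
from h import *
p,a,o=tool(); print(p,a,o["clock"],o["grip_width"])
i=bot.camera("wrist"); cv2.imwrite("pics/w1.png",i)
r=hsv(i,(0,150,60),(6,255,255)); print(r.sum(), rect(r,"wrist",.028))
print(proj("wrist",[[.4008,-.383,.028]]))
E
```

```text
[ 400.5 -383.4  151.2] 10.5 1.45 0.05117756892038025
3457 [ 425.8 -379.3  120.2   18.8    9.8]
[[320.64186663 227.59689467]]
```

View pics/w1.png

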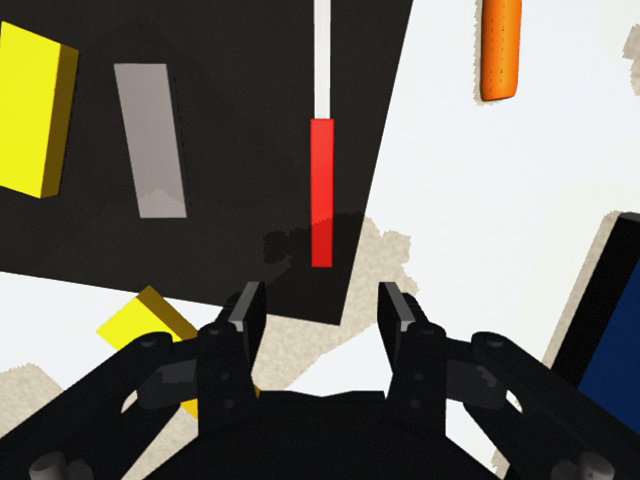

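The wrist view shows the handle centred between the fingers: its rear end is at (322,267) and the intended grip at (320,228). I go down and grip.

Call:
move_arm(
  motion=[
    {"z":5},
    {"z":10},
    {"z":13},
    {"z":14.7},
    {"z":14.7},
  ],
)

```text
invalid input at $.motion[0]: expected keys x, y, z, yaw
```

Call:
move_arm(
  motion=[
    {"z":0},
    {"z":0},
    {"z":0},
    {"z":0},
    {"z":0},
  ],
  gripper=-1,
)

```text
invalid input at $.motion[0]: expected keys x, y, z, yaw
```

Call:
move_arm(
  motion=[
    {"z":-1.5},
    {"z":-3},
    {"z":-4.5},
    {"z":-6},
    {"z":-7.5},
    {"z":-9},
    {"z":-9},
  ],
)

```text
invalid input at $.motion[0]: expected keys x, y, z, yaw
```

Run:
```python
from h import *
p,a,o=tool(); print(p,a,o["clock"],o["grip_width"],o["ft_force"],o["ft_torque"])
i=bot.camera("wrist"); cv2.imwrite("pics/w2.png",i)
j=bot.camera("scene"); 
i[0:200,0:267]=cv2.resize(j[180:380,110:377],(267,200)); cv2.imwrite("pics/w2v.png",i)
```

```text
[ 400.2 -383.9  151.7] 10.42 1.5 0.051220222578786154 [ 0.12185588 -0.53246459  0.38110622] [-0.06061963 -0.01799026  0.00382112]
```

View pics/w2v.png

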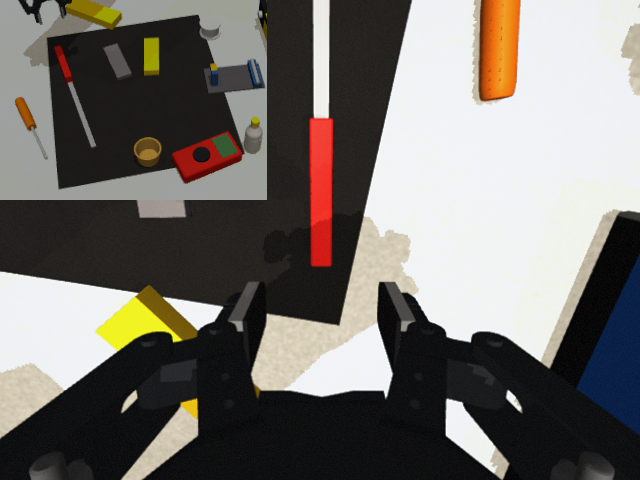

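All four keys are required, so the calls were refused and nothing moved. The picture is the same as before. Repeating with full rows.

Call:
move_arm(
  motion=[
    {"x":0,"y":0,"z":5,"yaw":0},
    {"x":0,"y":0,"z":10,"yaw":0},
    {"x":0,"y":0,"z":13,"yaw":0},
    {"x":0,"y":0,"z":14.7,"yaw":0},
    {"x":0,"y":0,"z":14.7,"yaw":0},
  ],
)

```text
clock: 2.22
eef_pos: [0.3989, -0.3836, 0.0035]
tool_rot: [0.996, 0.09, -0.001, -0.001]
ft_force: [0.0, -0.9, 0.3]
grip_width: 0.0512
grasp_force: 0.0
```

Call:
move_arm(
  motion=[
    {"x":0,"y":0,"z":0,"yaw":0},
    {"x":0,"y":0,"z":0,"yaw":0},
    {"x":0,"y":0,"z":0,"yaw":0},
    {"x":0,"y":0,"z":0,"yaw":0},
  ],
  gripper=-1,
)

```text
clock: 2.72
eef_pos: [0.4014, -0.3845, 0.006]
tool_rot: [0.996, 0.091, 0.001, 0.001]
ft_force: [-1.8, -0.1, 6.4]
grip_width: 0.0168
grasp_force: 61.1
```

Call:
move_arm(
  motion=[
    {"x":0,"y":0,"z":-1.5,"yaw":0},
    {"x":0,"y":0,"z":-3,"yaw":0},
    {"x":0,"y":0,"z":-4.5,"yaw":0},
    {"x":0,"y":0,"z":-6,"yaw":0},
    {"x":0,"y":0,"z":-7.5,"yaw":0},
    {"x":0,"y":0,"z":-9,"yaw":0},
    {"x":0,"y":0,"z":-9,"yaw":0},
  ],
)

```text
clock: 3.6
eef_pos: [0.4017, -0.3844, 0.0961]
tool_rot: [0.996, 0.091, 0.001, 0.001]
ft_force: [0.6, -0.9, -3.9]
grip_width: 0.0166
grasp_force: 59.9
```

Run:
```python
from h import *
p,a,o=tool(); print(p,a,o["clock"],o["grip_width"],o["ft_force"],o["ft_torque"])
i=bot.camera("wrist"); cv2.imwrite("pics/w3.png",i)
j=bot.camera("scene"); 
i[0:200,0:267]=cv2.resize(j[180:380,110:377],(267,200)); cv2.imwrite("pics/w3v.png",i)
```

```text
[ 401.7 -384.4   96.1] 10.46 3.6 0.016645224986268182 [ 0.56644919 -0.86947571 -3.92566201] [-0.07582751  0.254855    0.03424821]
```

View pics/w3v.png

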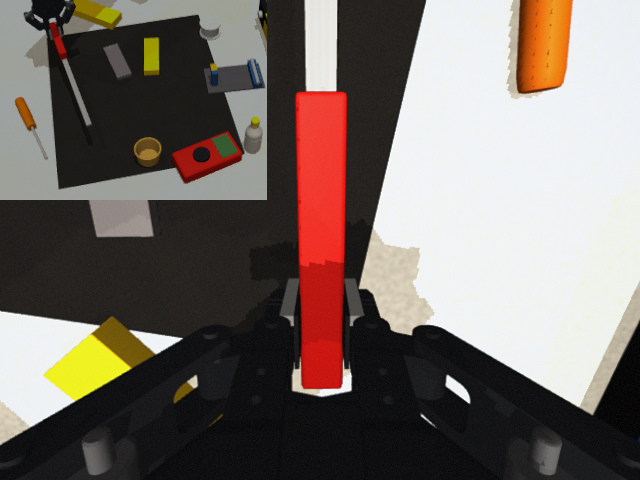

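The wrist view shows the bar held level: the sleeve's front end is at (321,93) and the blade is straight. The grip is stiff, so I'll pitch the bar nose down by hooking its tip under the keeper arm. First I turn it and look at the fulcrum from the side.

Call:
move_arm(
  motion=[
    {"x":0,"y":0,"z":-5,"yaw":0},
    {"x":0.5,"y":-2,"z":-9,"yaw":-4},
    {"x":2,"y":-6,"z":-10.4,"yaw":-12},
    {"x":4,"y":-10,"z":-10.4,"yaw":-21},
    {"x":6,"y":-14,"z":-10.4,"yaw":-31},
    {"x":8,"y":-18,"z":-10.4,"yaw":-41},
    {"x":10,"y":-22,"z":-10.4,"yaw":-51},
    {"x":11.5,"y":-25,"z":-10.4,"yaw":-61},
    {"x":12.6,"y":-27.5,"z":-10.4,"yaw":-70},
    {"x":12.6,"y":-28.4,"z":-10.4,"yaw":-76},
    {"x":12.6,"y":-28.4,"z":-10.4,"yaw":-76},
    {"x":12.6,"y":-28.4,"z":-10.4,"yaw":-76},
  ],
)

```text
clock: 5.2
eef_pos: [0.4729, -0.0818, 0.1979]
tool_rot: [0.729, 0.684, -0.0, -0.0]
ft_force: [-0.0, -0.1, -2.4]
grip_width: 0.0168
grasp_force: 60.0
```

Run:
```python
from h import *
import pickle
p,a,o=tool(); print(p,a,o["clock"],o["grip_width"],o["ft_force"],o["ft_torque"])
i=bot.camera("wrist"); cv2.imwrite("pics/w4.png",i); pickle.dump(bot.camera_model("wrist"),open("w4.pkl","wb"))
K=np.array([559.3,2.8]);ex=np.array([.998,-.061]);ey=np.array([.061,.998])
for n,P in dict(keep=[0,0,52],ridge=[0,110,27],rl=[-42,110,27],rr=[42,110,27]).items():
    q=K+P[0]*ex+P[1]*ey; print(n,proj("wrist",[[q[0]/1e3,q[1]/1e3,P[2]/1e3]]))
```

```text
[472.9 -81.8 197.9] 86.35 5.2 0.016767125544588625 [-0.03942878 -0.11696104 -2.41819046] [-0.24673315 -0.02272491 -0.04812881]
keep [[421.62246272 115.32171567]]
ridge [[424.49643878 -31.84277797]]
rl [[371.06643232 -31.17743056]]
rr [[478.26809214 -32.76942539]]
```

View pics/w4.png

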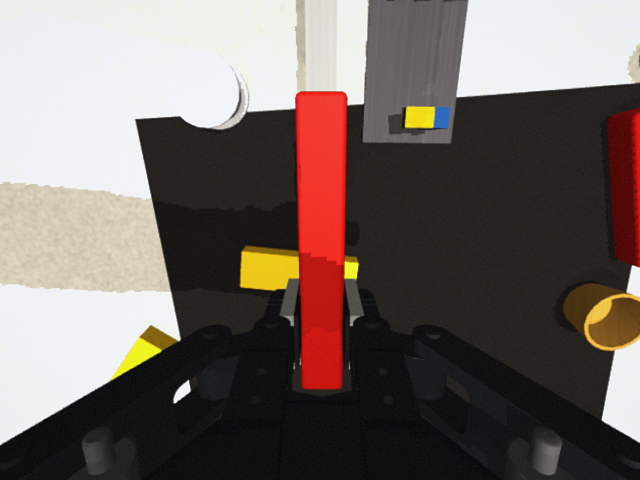

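The wrist view shows the keeper's top, yellow then blue, at (405–449, 106–129) on the grey base plate, which ends at row 143. It agrees with the first estimate. Now measuring it finely.

Run:
```python
from h import *
import pickle
M=pickle.load(open("w4.pkl","rb")); i=cv2.imread("pics/w4.png")
y=hsv(i,(22,120,100),(36,255,255),(95,140,395,440)); b=hsv(i,(95,100,60),(125,255,255),(95,140,425,460))
print("yel",rect(y,"wrist",.052,M),"blue",rect(b,"wrist",.052,M),"both",rect(y|b,"wrist",.052,M))
for n,m in (("y",y),("b",b)):
    r,c=np.where(m); print(n,c.min(),c.max(),r.min(),r.max())
# base plate sides: gray, per-row limits
g=cv2.cvtColor(i,cv2.COLOR_BGR2HSV)
for row in (20,50,75,138):
    v=g[row,355:475]; m=(v[:,2]>70)&(v[:,2]<150)&(v[:,1]<60); c=np.where(m)[0]+355
    print(row,c.min(),c.max(),np.round(w("wrist",[[c.min(),row],[c.max()+1,row]],.005,M)*1000,1)[:,:2].tolist())
col=g[130:155,420,2]; print(col)
# ridge from top
t=cv2.imread("pics/top0.png"); gt=cv2.cvtColor(t,cv2.COLOR_BGR2HSV)
for row in (200,213,226):
    v=gt[row,240:264]; print(row,[tuple(int(q) for q in z) for z in v])
```

```text
yel [557.3   1.6  23.3  16.8  -4.2] blue [ 5.755e+02 -1.000e-01  1.630e+01  1.180e+01  8.450e+01] both [563.5   1.1  35.8  16.8  -5.5]
y 405 434 106 128
b 433 450 107 128
20 368 464 [[524.0, 87.0], [608.6, 80.9]]
50 366 461 [[521.7, 63.8], [607.4, 57.7]]
75 365 458 [[520.2, 43.5], [605.9, 37.5]]
138 363 450 [[516.8, -11.6], [601.2, -17.3]]
[ 55  63  62  64  99 109 111 106 111 109 108 110  96  59  38  34  35  37
  38  39  34  39  37  37  38]
200 [(116, 9, 205), (116, 9, 206), (120, 12, 213), (116, 17, 228), (145, 13, 114), (174, 27, 96), (9, 52, 99), (109, 168, 167), (107, 189, 162), (108, 134, 110), (12, 27, 163), (15, 18, 203), (12, 19, 175), (16, 38, 140), (110, 139, 123), (108, 177, 161), (108, 175, 178), (110, 138, 59), (11, 40, 70), (175, 14, 107), (170, 15, 104), (168, 13, 102), (176, 17, 103), (0, 10, 101)]
213 [(118, 17, 213), (116, 17, 219), (120, 14, 197), (158, 10, 100), (0, 26, 97), (0, 22, 81), (108, 181, 162), (107, 201, 165), (113, 45, 119), (16, 26, 170), (15, 15, 208), (13, 21, 170), (16, 47, 129), (108, 179, 164), (107, 184, 166), (107, 181, 172), (107, 200, 51), (14, 42, 66), (0, 17, 106), (175, 15, 100), (175, 15, 100), (0, 10, 98), (170, 8, 97), (165, 21, 99)]
226 [(118, 16, 221), (128, 12, 164), (170, 15, 101), (5, 27, 104), (117, 34, 75), (107, 189, 162), (107, 207, 163), (112, 37, 132), (16, 26, 169), (11, 10, 205), (14, 20, 163), (16, 54, 114), (107, 185, 161), (107, 183, 169), (107, 182, 122), (108, 130, 45), (13, 26, 69), (165, 15, 104), (170, 15, 101), (0, 13, 101), (0, 13, 100), (170, 15, 101), (175, 15, 101), (170, 15, 101)]
```

```bash
cat >> h.py <<'E'
TH=np.radians(-4.1); EX=np.array([np.cos(TH),np.sin(TH)]); EY=np.array([-np.sin(TH),np.cos(TH)])
RIDGE=np.array([560.1,1.4])+110*EY   # fulcrum origin, mm
def F(x,y,z=0): return np.r_[RIDGE+x*EX+y*EY,z]
def inF(p): d=np.asarray(p)[:2]-RIDGE; return np.round([d@EX,d@EY],1)
E
python3 - <<'E'
from h import *
import pickle
M=pickle.load(open("w4.pkl","rb")); p=np.array([472.9,-81.8,197.9]); t=np.array([np.cos(np.radians(86.35)),np.sin(np.radians(86.35)),0]); n=np.array([-t[1],t[0],0])
for s in (0,.03,.06):
    P=[(p+t*85+n*e+np.array([0,0,22-85*s]))/1e3 for e in (9,-9)]; print(s,proj("wrist",P,M).round(1).tolist())
i=cv2.imread("pics/w4.png"); r=hsv(i,(0,150,60),(6,255,255),(80,200,280,360))
for row in range(90,100,2): c=np.where(r[row])[0]; print(row,(c.min(),c.max()) if len(c) else 0)
print(RIDGE, "pre",togo(F(-.5,-445,23),85.9),"ins",togo(F(-.5,-380,23),85.9))
E
```

```text
0 [[296.2, 94.4], [349.8, 94.3]]
0.03 [[296.8, 95.4], [349.2, 95.3]]
0.06 [[297.3, 96.4], [348.6, 96.3]]
90 0
92 (np.int64(299), np.int64(343))
94 (np.int64(297), np.int64(345))
96 (np.int64(296), np.int64(346))
98 (np.int64(296), np.int64(346))
[567.96471888 111.11848612] pre [-24.63   7.85  17.5    0.44] ins [-18.13   7.9   17.5    0.44]
```

Call:
move_arm(
  motion=[
    {"x":-6,"y":2,"z":0,"yaw":0.4},
    {"x":-12,"y":4,"z":2,"yaw":0.4},
    {"x":-18,"y":6,"z":6,"yaw":0.4},
    {"x":-24,"y":7.8,"z":10,"yaw":0.4},
    {"x":-24.6,"y":7.9,"z":13,"yaw":0.4},
    {"x":-24.6,"y":7.9,"z":13,"yaw":0.4},
  ],
)

```text
clock: 6.0
eef_pos: [0.5327, -0.333, 0.0619]
tool_rot: [0.733, 0.68, -0.002, -0.005]
ft_force: [-0.3, 0.8, -3.6]
grip_width: 0.0167
grasp_force: 59.9
```

Run:
```python
from h import *
p,a,o=tool(); print(p,a,o["clock"],inF(p))
i=bot.camera("scene"); cv2.imwrite("pics/s5.png",i)
t=np.array([np.cos(np.radians(a)),np.sin(np.radians(a)),0])
for z in (0,.03,.06,.1): 
    P=p+t*304.6+np.array([0,0,-3.5-304.6*z]); Q=p+t*90+np.array([0,0,-3.5-90*z]); print(z,proj("scene",[P/1e3,Q/1e3]).round(1).tolist())
for d in bot.cut_out("scene","bar"): 
    r,c=np.where(d["mask"]); k=c.argmax(); print(round(d["score"],2),d["mask"].sum(),c.min(),c.max(),r.min(),r.max(),"rightmost",c[k],r[k])
u=proj("scene",[(p+t*304.6+np.array([0,0,-4]))/1e3])[0].astype(int)
c=i[u[1]-40:u[1]+40,u[0]-100:u[0]+40]; cv2.imwrite("pics/s5c.png",cv2.resize(c,None,fx=5,fy=5,interpolation=cv2.INTER_CUBIC)); print(u)
```

```text
[ 532.7 -333.    61.9] 85.74 6.0 [  -3.4 -445.5]
0 [[311.1, 246.3], [227.0, 255.4]]
0.03 [[311.1, 248.7], [227.1, 256.1]]
0.06 [[311.0, 251.1], [227.2, 256.8]]
0.1 [[311.0, 254.2], [227.4, 257.8]]
0.9 853 177 311 246 263 rightmost 311 248
0.72 416 310 329 195 219 rightmost 329 201
[311 246]
```

View pics/s5c.png

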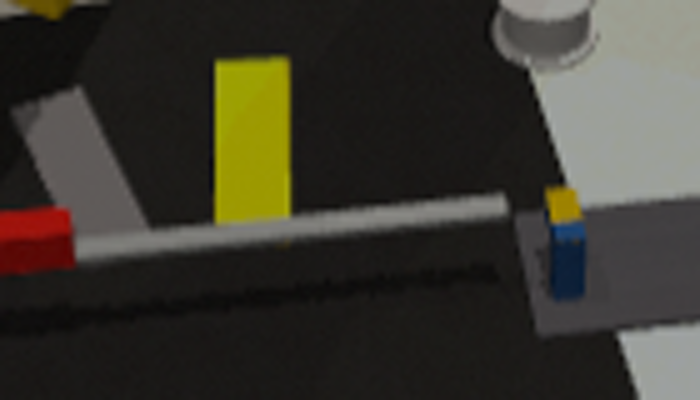

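The crop shows the bar nearly level (sag about 0.01 rad), with its tip at scene pixel (312,247), just short of the keeper at (325,242). Going down to keeper-tunnel height.

Call:
move_arm(
  motion=[
    {"x":0,"y":0,"z":2,"yaw":0},
    {"x":0,"y":0,"z":4,"yaw":0},
    {"x":0,"y":0,"z":4,"yaw":0},
    {"x":0,"y":0,"z":4,"yaw":0},
  ],
)

```text
clock: 6.6
eef_pos: [0.5381, -0.3319, 0.0308]
tool_rot: [0.731, 0.683, 0.001, 0.002]
ft_force: [-0.5, 0.4, -3.5]
grip_width: 0.0167
grasp_force: 59.9
```

Run:
```python
from h import *
p,a,o=tool(); print(p,a,inF(p),togo(F(-.5,-445,27),85.9),inF(p[:2]+304.6*np.array([np.cos(np.radians(a)),np.sin(np.radians(a))])))
```

```text
[ 538.1 -331.9   30.8] 86.1 [   1.9 -444. ] [-0.1  -0.24  0.38  0.2 ] [   0.8 -139.4]
```

Call:
move_arm(
  motion=[
    {"x":0,"y":-0.1,"z":0.3,"yaw":0.2},
    {"x":1.5,"y":-0.1,"z":0.3,"yaw":0.2},
    {"x":3,"y":-0.1,"z":0.3,"yaw":0.2},
    {"x":4.5,"y":-0.1,"z":0.3,"yaw":0.2},
    {"x":6,"y":-0.1,"z":0.3,"yaw":0.2},
    {"x":6.5,"y":-0.1,"z":0.3,"yaw":0.2},
    {"x":6.5,"y":-0.1,"z":0.3,"yaw":0.2},
  ],
)

```text
clock: 7.48
eef_pos: [0.5404, -0.2664, 0.0254]
tool_rot: [0.732, 0.681, -0.0, 0.0]
ft_force: [1.4, 0.5, -3.3]
grip_width: 0.0168
grasp_force: 59.9
```

Run:
```python
from h import *
p,a,o=tool(); print(p,a,inF(p),inF(p[:2]+304.6*np.array([np.cos(np.radians(a)),np.sin(np.radians(a))])),o["ft_force"],o["ft_torque"])
```

```text
[ 540.4 -266.4   25.4] 85.9 [  -0.5 -378.5] [ -0.5 -73.9] [ 1.43572937  0.45715564 -3.29683711] [-0.29440512  0.00629033 -0.00635875]
```

Call:
move_arm(
  motion=[
    {"x":0,"y":0,"z":-1,"yaw":0},
    {"x":0,"y":0,"z":-2,"yaw":0},
    {"x":0,"y":0,"z":-3,"yaw":0},
    {"x":0.1,"y":0,"z":-4,"yaw":0},
  ],
)

```text
clock: 7.98
eef_pos: [0.5403, -0.2663, 0.0662]
tool_rot: [0.732, 0.681, -0.0, 0.0]
ft_force: [0.4, 0.2, -4.6]
grip_width: 0.0171
grasp_force: 59.5
```

Call:
move_arm(
  motion=[
    {"x":0.1,"y":0,"z":-1,"yaw":0},
    {"x":0.3,"y":0,"z":-2,"yaw":0},
    {"x":0.5,"y":0,"z":-3,"yaw":0},
    {"x":0.7,"y":0,"z":-4,"yaw":0},
    {"x":1,"y":0,"z":-5,"yaw":0},
    {"x":1.2,"y":0,"z":-5.9,"yaw":0},
    {"x":1.2,"y":0,"z":-5.9,"yaw":0},
  ],
)

```text
clock: 8.85
eef_pos: [0.5416, -0.254, 0.1253]
tool_rot: [0.732, 0.681, 0.0, 0.001]
ft_force: [-0.7, -0.5, -3.5]
grip_width: 0.0168
grasp_force: 58.9
```

```bash
cat >> h.py <<'E'
def pitch(p,a,zr=7.5):
    "bar pitch (nose down) from the scene picture: best fit of tip and sleeve front against the red/grey mask is done by the caller"
    t=np.array([np.cos(np.radians(a)),np.sin(np.radians(a)),0]); return t
E
python3 - <<'E'
from h import *
p,a,o=tool(); print(p,a,inF(p),o["ft_force"],o["ft_torque"],o["clock"])
i=bot.camera("scene"); cv2.imwrite("pics/s6.png",i)
t=np.array([np.cos(np.radians(a)),np.sin(np.radians(a)),0])
g=p+np.array([0,0,19.])   # grasp point, pivot; handle axis 14 mm above underside; at grasp originally underside 25 below
for s in (0,.1,.2,.3,.4):
    c,n=np.cos(s),np.sin(s); pt=lambda x,z:(g+t*(x*c+z*n)+np.array([0,0,-x*n+z*c]))/1e3
    print(s,proj("scene",[pt(84.6,3),pt(-35.4,3),pt(304.6,-22.5)]).round(1).tolist())
for d in bot.cut_out("scene","bar")[:2]:
    r,c=np.where(d["mask"]); print(round(d["score"],2),d["mask"].sum(),c.min(),c.max(),r.min(),r.max())
i=i[200:300,130:330]; cv2.imwrite("pics/s6c.png",cv2.resize(i,None,fx=4,fy=4,interpolation=cv2.INTER_CUBIC))
E
```

```text
[ 541.6 -254.   125.3] 85.88 [-2.000e-01 -3.661e+02] [-0.66965248 -0.48875891 -3.47989419] [-0.53146406  0.11330792  0.0807975 ] 8.85
0 [[254.2, 228.7], [204.5, 234.0], [342.9, 226.5]]
0.1 [[254.4, 231.1], [204.5, 232.9], [340.9, 235.0]]
0.2 [[254.2, 233.5], [204.7, 231.9], [337.8, 243.2]]
0.3 [[253.7, 235.9], [205.0, 230.9], [333.6, 251.1]]
0.4 [[252.8, 238.3], [205.4, 229.9], [328.5, 258.7]]
0.76 794 204 333 231 255
```

View pics/s6c.png

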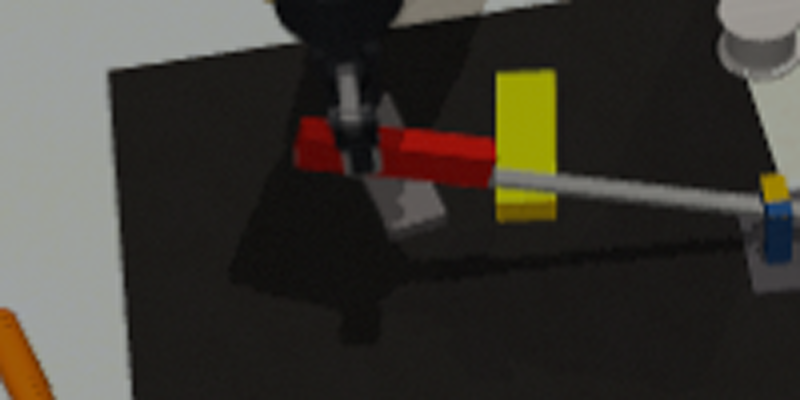

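The crop shows the bar now about 0.3 rad nose down in the grip, with its tip still under the keeper, which is at scene (325,250). Pulling back out and measuring the pitch with the tip over the black mat.

Call:
move_arm(
  motion=[
    {"x":0,"y":0,"z":0.4,"yaw":0},
    {"x":-2,"y":0,"z":0.4,"yaw":0},
    {"x":-4,"y":0,"z":0.4,"yaw":0},
    {"x":-6,"y":0,"z":0.4,"yaw":0},
    {"x":-8,"y":0,"z":-1,"yaw":0},
    {"x":-8,"y":0,"z":-3,"yaw":0},
    {"x":-8,"y":0,"z":-3,"yaw":0},
    {"x":-8,"y":0,"z":-3,"yaw":0},
  ],
)

```text
clock: 9.95
eef_pos: [0.5349, -0.334, 0.1535]
tool_rot: [0.732, 0.681, -0.0, -0.0]
ft_force: [-0.2, 0.3, -3.6]
grip_width: 0.0165
grasp_force: 59.1
```

```bash
cat > bar.py <<'E'
from h import *
def pts(p,a,s):
    t=np.array([np.cos(np.radians(a)),np.sin(np.radians(a)),0]); g=p+np.array([0,0,19.]); c,n=np.cos(s),np.sin(s)
    return lambda x,z:(g+t*(x*c+z*n)+np.array([0,0,-x*n+z*c]))/1e3
E
python3 - <<'E'
from bar import *
p,a,o=tool(); print(p,a,inF(p),o["ft_force"],o["clock"])
i=bot.camera("scene"); cv2.imwrite("pics/s7.png",i)
g=cv2.cvtColor(i,cv2.COLOR_BGR2GRAY).astype(int)
for s in (.26,.3,.34):
    f=pts(p,a,s); print(s,[proj("scene",[f(x,-22.5)])[0].round(1).tolist() for x in (300,200,100)])
f=pts(p,a,.3); 
for x in (295,250,200,150,100):
    u=proj("scene",[f(x,-22.5)])[0]; c=int(round(u[0])); col=g[int(u[1])-10:int(u[1])+11,c]; m=col>90
    print(x,c,round(u[1],1),(np.where(m)[0].mean()+int(u[1])-10).round(2) if m.any() else None,col.tolist())
u=proj("scene",[f(304.6,-22.5)])[0].round(1); print("tip",u, g[int(u[1]+.5),int(u[0])-8:int(u[0])+9])
E
```

```text
[ 534.9 -334.   153.5] 85.82 [  -1.2 -446.3] [-0.24942874  0.29310468 -3.64463134] 9.95
0.26 [[302.9, 243.7], [264.4, 240.9], [224.5, 238.0]]
0.3 [[301.3, 246.9], [263.4, 243.1], [223.8, 239.1]]
0.34 [[299.5, 250.0], [262.2, 245.2], [223.1, 240.2]]
295 299 246.7 247.5 [23, 24, 25, 25, 24, 24, 24, 24, 24, 56, 103, 126, 122, 98, 57, 31, 26, 26, 24, 24, 25]
250 283 245.0 245.5 [23, 24, 24, 25, 25, 24, 25, 24, 25, 38, 91, 125, 128, 109, 61, 39, 24, 25, 25, 26, 24]
200 263 243.1 241.5 [140, 138, 137, 137, 137, 137, 138, 137, 137, 129, 123, 122, 103, 99, 131, 137, 133, 112, 85, 84, 84]
150 244 241.1 241.5 [27, 26, 27, 28, 26, 26, 27, 27, 57, 100, 121, 121, 102, 58, 34, 26, 27, 25, 26, 27, 27]
100 224 239.1 238.06 [92, 92, 92, 92, 92, 92, 92, 92, 103, 117, 121, 117, 95, 77, 89, 93, 93, 93, 92, 93, 89]
tip [303.  247.1] [127 127 126 126 126 126 126 126  65  24  25  25  25  26  26  27  28]
```

Run:
```python
from bar import *
print("high",togo(F(-46.9,-259.5,150),77.9),"start",togo(F(-46.9,-259.5,120),77.9))
```

```text
high [18.64 -4.57  0.32  7.94] start [18.64 -4.57  3.32  7.94]
```

Call:
move_arm(
  motion=[
    {"x":0,"y":-0.5,"z":-2,"yaw":1},
    {"x":4,"y":-2,"z":-2.5,"yaw":4},
    {"x":8,"y":-3,"z":-2.5,"yaw":6},
    {"x":12,"y":-4,"z":-2.5,"yaw":7.9},
    {"x":16,"y":-4.6,"z":-2.5,"yaw":7.9},
    {"x":18.6,"y":-4.6,"z":-1,"yaw":7.9},
    {"x":18.6,"y":-4.6,"z":0.3,"yaw":7.9},
    {"x":18.6,"y":-4.6,"z":0.3,"yaw":7.9},
    {"x":18.6,"y":-4.6,"z":0.3,"yaw":7.9},
  ],
)

```text
clock: 11.12
eef_pos: [0.503, -0.1457, 0.1513]
tool_rot: [0.778, 0.629, -0.0, 0.0]
ft_force: [-0.2, -0.9, -2.6]
grip_width: 0.0166
grasp_force: 59.0
```

Run:
```python
from bar import *
p,a,o=tool(); print(p,a,inF(p),o["ft_force"],o["clock"])
i=bot.camera("scene"); cv2.imwrite("pics/s8.png",i)
for s in (.29,.31,.33):
    f=pts(p,a,s); P=f(304.6,-25)*1000; print(s,inF(P),P[2].round(1),proj("scene",[f(304.6,-22.5),f(300,-22.5),f(84.6,3),f(84.6,-25)]).round(1).tolist())
d=bot.cut_out("scene","bar")[0]; r,c=np.where(d["mask"]); k=c.argmax(); print(d["score"],c.max(),r[c>=c.max()-1],r.max())
print("start",togo(F(-46.9,-259.5,120),77.9),"end",togo(F(-39.2,-204.5,100.5),77.9))
```

```text
[ 503.  -145.7  151.3] 77.89 [ -46.4 -260.8] [-0.23430122 -0.89825094 -2.59963418] 11.125
0.29 [-6.8 21.1] 59.2 [[372.8, 237.5], [371.1, 237.1], [293.9, 213.8], [290.8, 221.5]]
0.31 [-7.1 18.9] 53.6 [[371.7, 239.0], [370.1, 238.6], [293.7, 214.3], [290.5, 221.9]]
0.33 [-7.4 16.5] 47.9 [[370.7, 240.4], [369.0, 240.1], [293.6, 214.8], [290.1, 222.3]]
0.92 371 [238 238 239 239 240 240 241] 241
start [ 0.13 -0.1   3.17 -0.02] end [ 5.68 -0.1   5.12 -0.02]
```

Call:
move_arm(
  motion=[
    {"x":0.1,"y":-0.1,"z":1.6,"yaw":0},
    {"x":0.1,"y":-0.1,"z":3.1,"yaw":0},
    {"x":0.1,"y":-0.1,"z":3.1,"yaw":0},
    {"x":1,"y":-0.1,"z":3.45,"yaw":0},
    {"x":2,"y":-0.1,"z":3.8,"yaw":0},
    {"x":3,"y":-0.1,"z":4.15,"yaw":0},
    {"x":3,"y":-0.1,"z":4.15,"yaw":0},
  ],
)

```text
clock: 12.1
eef_pos: [0.5083, -0.114, 0.1096]
tool_rot: [0.777, 0.63, 0.0, -0.0]
ft_force: [-0.6, 1.0, -2.9]
grip_width: 0.0169
grasp_force: 59.1
```

Run:
```python
from bar import *
p,a,o=tool(); print(p,a,inF(p),o["ft_force"],o["ft_torque"],o["clock"])
f=pts(p,a,.311); P=f(304.6,-25)*1000; print(inF(P),P[2])
i=bot.camera("scene"); cv2.imwrite("pics/s9.png",i)
print(proj("scene",[f(304.6,-22.5),f(304.6,-20),f(304.6,-25)]).round(1).tolist())
d=bot.cut_out("scene","bar")[0]; r,c=np.where(d["mask"]); print(d["score"],c.max(),r[c>=c.max()-1],r.max())
print("end",togo(F(-39.2,-204.5,100.5),77.9))
```

```text
[ 508.3 -114.   109.6] 78.07 [ -43.4 -228.8] [-0.55769265  1.0162724  -2.90310993] [ 0.17962673  0.02496105 -0.04664967] 12.1
[-5.  50.9] 11.588404164378971
[[382.3, 249.0], [382.7, 248.4], [381.9, 249.6]]
0.64 240 [251 252 253 253 254 254 255 255] 259
end [2.55 0.08 0.93 0.11]
```

Call:
move_arm(
  motion=[
    {"x":0.5,"y":0.05,"z":0.15,"yaw":0.1},
    {"x":1,"y":0.05,"z":0.32,"yaw":0.1},
    {"x":1.3,"y":0.05,"z":0.45,"yaw":0.1},
    {"x":1.3,"y":0.05,"z":0.45,"yaw":0.1},
  ],
)

```text
clock: 12.7
eef_pos: [0.5115, -0.1022, 0.1052]
tool_rot: [0.778, 0.628, 0.0, -0.0]
ft_force: [0.1, -0.2, -2.1]
grip_width: 0.0169
grasp_force: 59.1
```

Run:
```python
from bar import *
p,a,o=tool(); print(p,a,inF(p),o["ft_force"],o["ft_torque"],o["clock"])
f=pts(p,a,.311); P=f(304.6,-25)*1000; print(inF(P),P[2])
print("end",togo(F(-39.2,-204.5,100.5),77.9))
```

```text
[ 511.5 -102.2  105.2] 77.87 [ -41.1 -216.8] [ 0.13210862 -0.17909858 -2.07776007] [ 0.32786885 -0.06730165  0.00614675] 12.7
[-1.6 62.8] 7.18840416437898
end [ 1.24  0.01  0.47 -0.03]
```

Call:
move_arm(
  motion=[
    {"x":0.4,"y":0,"z":0.13,"yaw":0},
    {"x":0.8,"y":0,"z":0.28,"yaw":0},
    {"x":1.3,"y":0,"z":0.45,"yaw":0},
    {"x":1.3,"y":0,"z":0.45,"yaw":0},
  ],
)

```text
clock: 13.2
eef_pos: [0.5143, -0.0892, 0.1006]
tool_rot: [0.778, 0.629, 0.0, -0.0]
ft_force: [-0.1, 1.0, -2.0]
grip_width: 0.0167
grasp_force: 59.1
```

Run:
```python
from bar import *
p,a,o=tool(); print(p,a,inF(p),o["ft_force"],o["ft_torque"],o["clock"])
f=pts(p,a,.311); P=f(304.6,-25)*1000; print(inF(P),P[2])
i=bot.camera("scene"); cv2.imwrite("pics/s10.png",i)
c=i[190:290,270:470]; cv2.imwrite("pics/s10c.png",cv2.resize(c,None,fx=4,fy=4,interpolation=cv2.INTER_CUBIC))
d=bot.cut_out("scene","unit")[0]; r,cc=np.where(d["mask"]); print(len(r),r.min(),r.max(),cc.min(),cc.max())
g=cv2.cvtColor(i,cv2.COLOR_BGR2GRAY).astype(int)
for x in (240,270,300,304):
    u=proj("scene",[f(x,-22.5)])[0]; print(x,u.round(1),g[int(u[1])-8:int(u[1])+9,int(round(u[0]))])
```

```text
[514.3 -89.2 100.6] 77.89 [ -39.2 -203.6] [-0.14815507  1.02637752 -2.01442666] [ 0.40910923 -0.09285872 -0.00872347] 13.2
[ 0.1 75.9] 2.5884041643789715
10085 164 273 368 494
240 [369.2 246.8] [156 156 156 157 157 156 148 132 126 111  76  66  56  34  37  67  75]
270 [379.6 249. ] [123 122 122 137 154 149 134 125 121  98  88 109 111 134 156 156 157]
300 [389.9 251.3] [  6   7  10   8   8   6   5  24 112 153 157 149 132 118  99  69  32]
304 [391.3 251.6] [  4   3   6   3   5   5   7  40 117 155 157 156 147 130 106  71  21]
```

Call:
move_arm(
  motion=[
    {"x":-0.3,"y":0,"z":0.7,"yaw":0},
    {"x":-0.6,"y":0,"z":1.5,"yaw":0},
    {"x":-0.9,"y":0,"z":2.35,"yaw":0},
    {"x":-1.2,"y":0,"z":3.4,"yaw":0},
    {"x":-1.5,"y":0,"z":4.5,"yaw":0},
    {"x":-1.7,"y":0,"z":5.6,"yaw":0},
    {"x":-1.7,"y":0,"z":5.6,"yaw":0},
  ],
)

```text
clock: 14.18
eef_pos: [0.5115, -0.1073, 0.0454]
tool_rot: [0.778, 0.628, 0.001, 0.001]
ft_force: [-0.8, -0.2, 8.8]
grip_width: 0.0165
grasp_force: 61.4
```

Run:
```python
from bar import *
p,a,o=tool(); print(p,a,inF(p),o["ft_force"],o["ft_torque"],o["clock"])
i=bot.camera("scene"); cv2.imwrite("pics/s11.png",i)
c=i[190:290,270:470]; cv2.imwrite("pics/s11c.png",cv2.resize(c,None,fx=4,fy=4,interpolation=cv2.INTER_CUBIC))
a0=cv2.imread("pics/s10.png"); d=cv2.absdiff(a0,i).max(2); m=d>40; m[:, :375]=0; print("moved unit px",m.sum())
# front lower corner shift of unit via phase correlation of the front part
A=cv2.cvtColor(a0,6).astype(np.float32); B=cv2.cvtColor(i,6).astype(np.float32)
for n,(r0,r1,c0,c1) in dict(front=(165,265,370,400),mid=(180,250,400,440),rear=(170,260,450,500)).items():
    print(n,cv2.phaseCorrelate(A[r0:r1,c0:c1],B[r0:r1,c0:c1],cv2.createHanningWindow((c1-c0,r1-r0),cv2.CV_32F)))
```

```text
[ 511.5 -107.3   45.4] 77.83 [ -40.7 -221.9] [-0.80286663 -0.19417754  8.75798799] [0.67658529 0.15687102 0.20257374] 14.175
moved unit px 2946
front ((1.3653570387813208, -3.2061027774959), 0.9287361501057942)
mid ((2.655039742514301, -2.646173480920723), 0.7848391585879856)
rear ((1.8734037132470185, -0.6298043045347654), 1.010538746939765)
```

Call:
move_arm(
  motion=[
    {"x":-0.05,"y":0,"z":0.5,"yaw":0},
    {"x":-0.1,"y":0,"z":1,"yaw":0},
    {"x":-0.1,"y":0,"z":1.05,"yaw":0},
    {"x":-0.1,"y":0,"z":1.05,"yaw":0},
  ],
)

```text
clock: 14.72
eef_pos: [0.5117, -0.1086, 0.0361]
tool_rot: [0.778, 0.628, 0.001, 0.002]
ft_force: [-2.5, -0.5, 12.0]
grip_width: 0.0165
grasp_force: 62.3
```

Run:
```python
from bar import *
p,a,o=tool(); print(p,a,inF(p),o["ft_force"],o["ft_torque"],o["clock"])
print(togo(F(-1,-225,p[2]),85.9))
```

```text
[ 511.7 -108.6   36.1] 77.84 [ -40.4 -223.2] [-2.49385879 -0.49690082 11.97812903] [0.66413407 0.37959461 0.24138405] 14.725
[ 0.37  3.93 -0.   -8.06]
```

Call:
move_arm(
  motion=[
    {"x":0,"y":0.5,"z":0.1,"yaw":-1},
    {"x":0.05,"y":1,"z":0.1,"yaw":-2},
    {"x":0.1,"y":1.5,"z":0.1,"yaw":-3},
    {"x":0.15,"y":2,"z":0.1,"yaw":-4},
    {"x":0.15,"y":2,"z":0.1,"yaw":-4},
  ],
)

```text
clock: 15.35
eef_pos: [0.5293, -0.112, 0.0342]
tool_rot: [0.756, 0.655, -0.001, 0.001]
ft_force: [-4.3, -1.8, 10.9]
grip_width: 0.0167
grasp_force: 62.2
```

Run:
```python
from bar import *
p,a,o=tool(); print(p,a,inF(p),o["ft_force"],o["ft_torque"],o["clock"])
print(togo(F(-1,-225,35.5),85.9))
```

```text
[ 529.3 -112.    34.2] 81.83 [ -22.6 -225.3] [-4.28426236 -1.8123449  10.87768727] [0.17864595 1.05030328 0.46477832] 15.35
[ 0.18  2.15 -0.13 -4.07]
```

Call:
move_arm(
  motion=[
    {"x":0.05,"y":0.5,"z":0,"yaw":-1},
    {"x":0.1,"y":1,"z":0,"yaw":-2},
    {"x":0.15,"y":1.5,"z":0,"yaw":-3},
    {"x":0.2,"y":2.1,"z":0,"yaw":-4},
    {"x":0.2,"y":2.1,"z":0,"yaw":-4},
  ],
)

```text
clock: 15.98
eef_pos: [0.5505, -0.114, 0.0343]
tool_rot: [0.732, 0.681, -0.002, 0.001]
ft_force: [-4.4, -3.3, 10.8]
grip_width: 0.0164
grasp_force: 62.5
```

Run:
```python
from bar import *
p,a,o=tool(); print(p,a,inF(p),o["ft_force"],o["ft_torque"],o["clock"])
i=bot.camera("scene"); cv2.imwrite("pics/s12.png",i)
t=np.array([np.cos(np.radians(a)),np.sin(np.radians(a))]); print("tip",inF(p[:2]+302*t),"keeper",inF(p[:2]+115*t))
c=i[190:290,270:470]; cv2.imwrite("pics/s12c.png",cv2.resize(c,None,fx=4,fy=4,interpolation=cv2.INTER_CUBIC))
```

```text
[ 550.5 -114.    34.3] 85.83 [  -1.3 -225.8] [-4.36302576 -3.2836233  10.82255896] [-0.48330036  1.04489048  0.6793514 ] 15.975
tip [-1.  76.2] keeper [  -1.2 -110.8]
```

Call:
move_arm(
  motion=[
    {"x":0,"y":0,"z":-0.3,"yaw":0},
    {"x":0,"y":0,"z":-0.6,"yaw":0},
    {"x":0.05,"y":0,"z":-0.9,"yaw":0},
    {"x":0.1,"y":0,"z":-1.2,"yaw":0},
    {"x":0.1,"y":0,"z":-1.3,"yaw":0},
    {"x":0.1,"y":0,"z":-1.3,"yaw":0},
  ],
)

```text
clock: 16.77
eef_pos: [0.5508, -0.1124, 0.0465]
tool_rot: [0.732, 0.681, -0.002, 0.001]
ft_force: [-2.7, -4.8, 4.3]
grip_width: 0.0166
grasp_force: 61.7
```

Run:
```python
from bar import *
p,a,o=tool(); print(p,a,inF(p),o["ft_force"],o["ft_torque"],o["clock"])
```

```text
[ 550.8 -112.4   46.5] 85.82 [  -1.1 -224.2] [-2.73016032 -4.7709699   4.34330059] [-1.58934397  0.69395692  0.59171468] 16.775
```

Call:
move_arm(
  motion=[
    {"x":0,"y":0,"z":-0.15,"yaw":0},
    {"x":0,"y":0,"z":-0.3,"yaw":0},
    {"x":0,"y":0,"z":-0.3,"yaw":0},
  ],
)

```text
clock: 17.15
eef_pos: [0.5508, -0.1118, 0.0491]
tool_rot: [0.732, 0.681, -0.001, 0.001]
ft_force: [-1.8, -3.9, 3.8]
grip_width: 0.0166
grasp_force: 61.3
```

Call:
move_arm(
  motion=[
    {"x":0,"y":0,"z":0,"yaw":0},
    {"x":0,"y":0,"z":0,"yaw":0},
    {"x":0,"y":0,"z":0,"yaw":0},
  ],
  gripper=0,
)

```text
clock: 17.52
eef_pos: [0.5515, -0.1099, 0.0491]
tool_rot: [0.732, 0.681, 0.0, -0.0]
ft_force: [0.9, -0.4, 0.2]
grip_width: 0.043
grasp_force: 0.0
```

Call:
move_arm(
  motion=[
    {"x":0,"y":0,"z":-3,"yaw":0},
    {"x":0,"y":0,"z":-8,"yaw":0},
    {"x":0,"y":0,"z":-13,"yaw":0},
    {"x":0,"y":0,"z":-17,"yaw":0},
    {"x":0,"y":0,"z":-17,"yaw":0},
  ],
)

```text
clock: 18.15
eef_pos: [0.5539, -0.1105, 0.2236]
tool_rot: [0.732, 0.681, 0.003, 0.003]
ft_force: [0.2, 0.0, -1.4]
grip_width: 0.0429
grasp_force: 0.0
```

Run:
```python
from bar import *
import pickle
p,a,o=tool(); print(p,a,inF(p),o["ft_force"],o["clock"],o["grip_width"])
i=bot.camera("scene"); cv2.imwrite("pics/s13.png",i)
wi=bot.camera("wrist"); cv2.imwrite("pics/w13.png",wi); M=bot.camera_model("wrist"); pickle.dump(M,open("w13.pkl","wb"))
a0=cv2.imread("pics/s10.png")
A=cv2.cvtColor(a0,6).astype(np.float32)
for nm in ("s11","s12","s13"):
  B=cv2.cvtColor(cv2.imread(f"pics/{nm}.png"),6).astype(np.float32)
  r0,r1,c0,c1=165,265,370,400; print(nm,cv2.phaseCorrelate(A[r0:r1,c0:c1],B[r0:r1,c0:c1],cv2.createHanningWindow((c1-c0,r1-r0),cv2.CV_32F)))
r=hsv(wi,(0,150,60),(6,255,255)); h=rect(r,"wrist",.028+.033,M); print("handle",h,inF(h[:2]))
k=hsv(wi,(22,120,100),(36,255,255)); n,l,st,ce=cv2.connectedComponentsWithStats(k.astype(np.uint8))
print([(st[j].tolist()) for j in range(1,n) if st[j][4]>60])
```

```text
[ 553.9 -110.5  223.6] 85.86 [   1.8 -222.1] [ 0.18681056  0.02318683 -1.43121325] 18.15 0.04286186194638162
s11 ((1.3653570387813208, -3.2061027774959), 0.9287361501057942)
s12 ((1.8519360560830815, -4.323666969592402), 0.7268307657241821)
s13 ((1.0720451138021154, -2.8807073379634076), 0.6606886668205261)
handle [765.7 -69.4 134.5  78.8 -77.4] [ 210.1 -165.9]
[[304, 80, 27, 21, 566], [167, 221, 115, 49, 4429], [494, 261, 60, 51, 751], [15, 301, 113, 117, 5627]]
```

Run:
```python
from bar import *
import pickle
M=pickle.load(open("w13.pkl","rb")); wi=cv2.imread("pics/w13.png")
k=hsv(wi,(22,120,100),(36,255,255),(210,280,160,290)); h=rect(k,"wrist",.02,M); print("shim",h,inF(h[:2]))
b=hsv(wi,(22,120,170),(36,255,255),(210,280,160,290)); h=rect(b,"wrist",.02,M); print("bright",h)
i=bot.camera("top"); cv2.imwrite("pics/t14.png",i)
for cam in ("top","wrist"):
  for d in bot.cut_out(cam,"spool")[:2]:
    h=rect(d["mask"],cam,.04,M if cam=="wrist" else None); print(cam,"spool",round(d["score"],2),np.round(d["centre"]),h,inF(h[:2]))
# marks front edge
r=hsv(i,(0,150,80),(6,255,255),(190,220,190,225)); y=hsv(i,(24,100,80),(36,255,255),(250,290,185,222))
for m in (r,y): h=rect(m,"top",.108); print(h,inF(h[:2]))
print("bar",[ (round(d["score"],2),np.round(d["centre"])) for d in bot.cut_out("top","bar")])
```

```text
shim [ 443.2 -139.9  120.7   44.7   -9.7] [-106.5 -259.3]
bright [ 442.7 -141.7  119.3   40.    -9.8]
top spool 0.9 [300. 283.] [379.9  35.2  58.6  57.3 -45. ] [-182.2  -89.2]
wrist spool 0.97 [ 69. 119.] [387.   31.2  77.   58.8 -28.5] [-174.8  -92.7]
wrist spool 0.21 [ 63. 328.] [559.8  26.   91.8  76.4  85.8] [ -2.1 -85.5]
[571.1 186.8  39.9  31.1  -3.3] [-2.3 75.7]
[443.4 194.8  40.5  31.1  -3.5] [-130.2   74.6]
bar [(0.85, array([215., 284.]))]
```

Call:
move_arm(
  motion=[
    {"x":-0.5,"y":-1,"z":0,"yaw":10},
    {"x":-1,"y":-2,"z":0,"yaw":20},
    {"x":-2,"y":-3,"z":2,"yaw":30},
    {"x":-3,"y":-4.5,"z":4,"yaw":40},
    {"x":-4,"y":-6,"z":6,"yaw":50},
    {"x":-4.4,"y":-6.1,"z":8,"yaw":60},
    {"x":-4.4,"y":-6.1,"z":10,"yaw":70},
    {"x":-4.4,"y":-6.1,"z":12,"yaw":80},
    {"x":-4.4,"y":-6.1,"z":14,"yaw":90},
    {"x":-4.4,"y":-6.1,"z":16.4,"yaw":95.7},
    {"x":-4.4,"y":-6.1,"z":16.4,"yaw":95.7},
    {"x":-4.4,"y":-6.1,"z":16.4,"yaw":95.7},
  ],
  gripper=0.42,
)

```text
clock: 19.95
eef_pos: [0.4874, -0.1498, 0.0555]
tool_rot: [0.996, -0.085, -0.0, -0.0]
ft_force: [0.5, -0.2, 0.7]
grip_width: 0.0607
grasp_force: 0.0
```

Run:
```python
from bar import *
p,a,o=tool(); print(p,a,o["ft_force"],o["clock"],o["grip_width"])
c,s=np.cos(np.radians(-9.8)),np.sin(np.radians(-9.8))
print(togo([443.1+48*c,-141.8+48*s,1],-9.8))
i=bot.camera("wrist"); cv2.imwrite("pics/w15.png",i)
for d in bot.cut_out("wrist","shim")[:3]: print(round(d["score"],2),np.round(d["centre"]),rect(d["mask"],"wrist",.02))
```

```text
[ 487.4 -149.8   55.5] -9.77 [ 0.51973741 -0.22354802  0.65275283] 19.95 0.06073871115016002
[ 0.3  -0.03  5.45  0.03]
0.93 [310. 321.] [ 455.1 -144.7  109.4   40.3   -9.6]
0.55 [476. 499.] [ 315.9 -244.9   16.5    3.1   46.9]
```

Call:
move_arm(
  motion=[
    {"x":0.3,"y":0,"z":2.5,"yaw":0},
    {"x":0.3,"y":0,"z":4.5,"yaw":0},
    {"x":0.3,"y":0,"z":5.3,"yaw":0},
    {"x":0.3,"y":0,"z":5.3,"yaw":0},
  ],
)

```text
clock: 20.55
eef_pos: [0.4903, -0.1503, 0.0025]
tool_rot: [0.996, -0.086, -0.0, -0.0]
ft_force: [0.8, 0.1, -0.6]
grip_width: 0.0607
grasp_force: 0.0
```

Call:
move_arm(
  motion=[
    {"x":0,"y":0,"z":0,"yaw":0},
    {"x":0,"y":0,"z":0,"yaw":0},
    {"x":0,"y":0,"z":0,"yaw":0},
    {"x":0,"y":0,"z":0,"yaw":0},
  ],
  gripper=-0.3,
)

```text
clock: 21.05
eef_pos: [0.4914, -0.1507, 0.0036]
tool_rot: [0.996, -0.086, 0.001, 0.0]
ft_force: [-1.7, -0.4, 5.9]
grip_width: 0.0384
grasp_force: 61.1
```

Run:
```python
from bar import *
p,a,o=tool(); print(p,a,o["ft_force"],o["clock"],o["grip_width"],o["grasp_force"])
T=F(-127,-52,60); print(T, "from here:",togo(T,-94.1))
```

```text
[ 491.4 -150.7    3.6] -9.85 [-1.68553326 -0.39599441  5.89193064] 21.05 0.03842386059635133 61.10562801361084
[437.57187234  68.33174084  60.        ] from here: [ -9.05 -20.66  -5.64  84.25]
```

Call:
move_arm(
  motion=[
    {"x":0,"y":0,"z":-3,"yaw":0},
    {"x":0,"y":0,"z":-7,"yaw":0},
    {"x":-0.5,"y":-2,"z":-10.6,"yaw":6},
    {"x":-1.5,"y":-4,"z":-10.6,"yaw":15},
    {"x":-3,"y":-6,"z":-10.6,"yaw":25},
    {"x":-4,"y":-8,"z":-10.6,"yaw":35},
    {"x":-5,"y":-10,"z":-10.6,"yaw":45},
    {"x":-6,"y":-12,"z":-10.6,"yaw":55},
    {"x":-7,"y":-14,"z":-10.6,"yaw":65},
    {"x":-8,"y":-16,"z":-10.6,"yaw":74},
    {"x":-8.8,"y":-17.9,"z":-10.6,"yaw":81},
    {"x":-8.8,"y":-17.9,"z":-10.6,"yaw":84.2},
    {"x":-8.8,"y":-17.9,"z":-10.6,"yaw":84.2},
    {"x":-8.8,"y":-17.9,"z":-10.6,"yaw":84.2},
  ],
)

```text
clock: 22.8
eef_pos: [0.124, -0.1829, 0.1093]
tool_rot: [0.795, -0.596, 0.046, -0.103]
ft_force: [-1.6, -0.9, -0.9]
grip_width: 0.0386
grasp_force: 61.0
```

Run:
```python
from bar import *
p,a,o=tool(); print(p,a,inF(p),o["ft_force"],o["clock"],o["grip_width"],o["grasp_force"])
print("A",togo(F(-127,-52,60),-94.1),"B",togo(F(-127,-52,4.5),-94.1))
i=bot.camera("wrist"); cv2.imwrite("pics/w16.png",i); t=bot.camera("top"); cv2.imwrite("pics/t16.png",t)
y=hsv(t,(24,100,80),(36,255,255),(230,310,185,320)); n,l,st,ce=cv2.connectedComponentsWithStats(y.astype(np.uint8)); print([st[j].tolist() for j in range(1,n) if st[j][4]>60])
for d in bot.cut_out("top","shim")[:4]: 
    h=rect(d["mask"],"top",.126); print(round(d["score"],2),np.round(d["centre"]),h,inF(h[:2]))
```

```text
[ 124.  -182.9  109.3] -73.67 [-421.8 -325. ] [-1.61891959 -0.91453163 -0.91449853] 22.8 0.038649150311768084 61.011457443237305
A [-15.29 -37.16   4.93  20.43] B [-15.29 -37.16  10.48  20.43]
[[193, 258, 18, 22, 336]]
0.85 [362. 151.] [257.1 285.2 149.3  53.2 -27.2] [-322.5  151.4]
0.8 [367. 432.] [ 257.  -250.2  150.9   49.9   50.4] [-284.3 -382.6]
0.73 [446. 364.] [ 104.2 -121.9   98.4   48.9  -71.8] [-445.9 -265.6]
0.63 [232. 156.] [511.3 287.  288.7 267.4  -3.4] [-69.1 171.4]
```

Run:
```python
from bar import *
p,a,o=tool(); print(o["joint_pos"].round(3),o["joint_vel"].round(3),p,a,o["tool_rot"])
R=cv2.Rodrigues  # noqa
from scipy.spatial.transform import Rotation as Ro
print(Ro.from_quat(o["tool_rot"]).as_matrix().round(3))
```

```text
[-1.281 -0.194 -0.807  1.008  0.222  3.141] [ 0.042  0.037  0.06  -0.03   0.012 -0.002] [ 124.  -181.9  109.1] -73.67 [ 0.7951517  -0.59565569  0.04641656 -0.10379585]
[[ 0.286 -0.938  0.197]
 [-0.957 -0.269  0.11 ]
 [-0.05  -0.22  -0.974]]
```

Call:
move_arm(
  motion=[
    {"x":0,"y":0,"z":0,"yaw":-8},
    {"x":0,"y":0,"z":0,"yaw":-8},
  ],
)

```text
clock: 23.2
eef_pos: [0.1258, -0.1838, 0.1096]
tool_rot: [0.836, -0.537, 0.054, -0.1]
ft_force: [-0.4, 0.7, -1.4]
grip_width: 0.0385
grasp_force: 61.1
```

Run:
```python
from bar import *
from scipy.spatial.transform import Rotation as Ro
p,a,o=tool(); print(o["joint_pos"].round(3),o["joint_vel"].round(3),p,a,o["clock"],o["grasp_force"],o["ft_force"])
print(Ro.from_quat(o["tool_rot"]).as_matrix().round(3))
```

```text
[-1.277 -0.19  -0.803  1.007  0.223  3.002] [ 0.004  0.005 -0.     0.004 -0.001  0.034] [ 125.8 -183.8  109.6] -65.48 23.2 61.09286427497864 [-0.39072101  0.68212526 -1.38052266]
[[ 0.417 -0.887  0.198]
 [-0.909 -0.402  0.11 ]
 [-0.018 -0.225 -0.974]]
```

j6 hit its limit, and the solver tilted the tool by j5 ≈ 0.22. I unwind by turning the other way, toward −94°, and use the opposite limit to take the tilt out.

Call:
move_arm(
  motion=[
    {"x":1,"y":-4,"z":-0.8,"yaw":-10},
    {"x":2.5,"y":-9,"z":-0.8,"yaw":-20},
    {"x":4,"y":-14,"z":-0.8,"yaw":-30},
    {"x":5.5,"y":-19,"z":-0.8,"yaw":-40},
    {"x":6.6,"y":-23.5,"z":-0.8,"yaw":-50},
    {"x":6.6,"y":-23.5,"z":-0.8,"yaw":-60},
    {"x":6.6,"y":-23.5,"z":-0.8,"yaw":-70},
    {"x":6.6,"y":-23.5,"z":-0.8,"yaw":-80},
    {"x":6.6,"y":-23.5,"z":-0.8,"yaw":-90},
    {"x":6.6,"y":-23.5,"z":-0.8,"yaw":-100},
    {"x":6.6,"y":-23.5,"z":-0.8,"yaw":-110},
    {"x":6.6,"y":-23.5,"z":-0.8,"yaw":-120},
    {"x":6.6,"y":-23.5,"z":-0.8,"yaw":-130},
    {"x":6.6,"y":-23.5,"z":-0.8,"yaw":-140},
    {"x":6.6,"y":-23.5,"z":-0.8,"yaw":-150},
    {"x":6.6,"y":-23.5,"z":-0.8,"yaw":-160},
    {"x":6.6,"y":-23.5,"z":-0.8,"yaw":-170},
    {"x":6.6,"y":-23.5,"z":-0.8,"yaw":-179},
  ],
)

```text
clock: 25.45
eef_pos: [0.3601, -0.1487, 0.1685]
tool_rot: [0.543, 0.832, 0.101, 0.052]
ft_force: [-0.4, 0.1, -1.0]
grip_width: 0.0387
grasp_force: 61.2
```

```bash
cat > st.py <<'E'
from bar import *
from scipy.spatial.transform import Rotation as Ro
def st():
    p,a,o=tool(); print(o["joint_pos"].round(3),p,a,inF(p),round(o["clock"],2),o["grasp_force"].round(1),o["ft_force"].round(1))
    R=Ro.from_quat(o["tool_rot"]).as_matrix(); print(R.round(3).tolist()); return p,R,o
E
python3 -c "
from st import *
st()"
```

```text
Traceback (most recent call last):
  File "st.py", line 4, in st
    p,a,o=tool(); print(o["joint_pos"].round(3),p,a,inF(p),round(o["clock"],2),o["grasp_force"].round(1),o["ft_force"].round(1))
                                                                               ^^^^^^^^^^^^^^^^^^^^^^
AttributeError: 'float' object has no attribute 'round'
```

Call:
move_arm(
  motion=[
    {"x":0,"y":0,"z":0,"yaw":-10},
    {"x":0,"y":0,"z":0,"yaw":-20},
    {"x":0,"y":0,"z":0,"yaw":-30.5},
    {"x":0,"y":0,"z":0,"yaw":-41},
    {"x":0,"y":0,"z":0,"yaw":-51.5},
    {"x":0,"y":0,"z":0,"yaw":-62},
    {"x":0,"y":0,"z":0,"yaw":-72.5},
    {"x":0,"y":0,"z":0,"yaw":-83},
    {"x":0,"y":0,"z":0,"yaw":-93.5},
    {"x":0,"y":0,"z":0,"yaw":-104},
    {"x":0,"y":0,"z":0,"yaw":-114.5},
    {"x":0,"y":0,"z":0,"yaw":-125},
    {"x":0,"y":0,"z":0,"yaw":-135.5},
    {"x":0,"y":0,"z":0,"yaw":-146},
    {"x":0,"y":0,"z":0,"yaw":-156.5},
    {"x":0,"y":0,"z":0,"yaw":-167},
    {"x":0,"y":0,"z":0,"yaw":-177.5},
    {"x":0,"y":0,"z":0,"yaw":-188},
    {"x":0,"y":0,"z":0,"yaw":-198.5},
    {"x":0,"y":0,"z":0,"yaw":-209},
  ],
)

```text
clock: 27.95
eef_pos: [0.3602, -0.1489, 0.1686]
tool_rot: [0.942, -0.317, 0.076, -0.085]
ft_force: [0.7, -0.1, -1.9]
grip_width: 0.0383
grasp_force: 61.2
```

```bash
sed -i 's/o\["grasp_force"\].round(1)/round(float(o["grasp_force"]),1)/' st.py; python3 -c "
from st import *
st()"
```

```text
[-0.546 -0.026 -0.492  0.992  0.199 -3.028] [ 360.2 -148.9  168.6] -37.17 [-188.6 -274.2] 27.95 61.2 [ 0.7 -0.1 -1.9]
[[0.788, -0.584, 0.197], [-0.609, -0.785, 0.111], [0.089, -0.208, -0.974]]
```

Call:
move_arm(
  motion=[
    {"x":0.3,"y":2.4,"z":-1.5,"yaw":-8},
    {"x":0.6,"y":4.8,"z":-3,"yaw":-16},
    {"x":0.9,"y":7.2,"z":-4.5,"yaw":-24},
    {"x":1.1,"y":9.7,"z":-5,"yaw":-32},
    {"x":1.1,"y":9.7,"z":-5,"yaw":-32},
  ],
)

```text
clock: 28.58
eef_pos: [0.3559, -0.0423, 0.197]
tool_rot: [0.991, -0.088, 0.095, -0.029]
ft_force: [-0.3, -0.9, -1.2]
grip_width: 0.0389
grasp_force: 61.4
```

```bash
python3 -c "
from st import *
st()"
```

```text
[-0.181 -0.173 -0.539  1.02   0.074 -3.138] [355.9 -42.3 197. ] -10.19 [-200.6 -168.2] 28.57 61.4 [-0.3 -0.9 -1.2]
[[0.966, -0.17, 0.194], [-0.181, -0.983, 0.04], [0.184, -0.074, -0.98]]
```

Call:
move_arm(
  motion=[
    {"x":-2,"y":-2,"z":-0.8,"yaw":10.5},
    {"x":-4,"y":-4,"z":-1.6,"yaw":21},
    {"x":-6,"y":-6,"z":-2.4,"yaw":31.5},
    {"x":-7.5,"y":-8,"z":-2.8,"yaw":42},
    {"x":-7.5,"y":-9.2,"z":-2.8,"yaw":52.5},
    {"x":-7.5,"y":-9.2,"z":-2.8,"yaw":63},
    {"x":-7.5,"y":-9.2,"z":-2.8,"yaw":73.5},
    {"x":-7.5,"y":-9.2,"z":-2.8,"yaw":84},
  ],
)

```text
clock: 29.58
eef_pos: [0.2935, 0.0595, 0.2171]
tool_rot: [-0.674, 0.732, -0.051, 0.085]
ft_force: [0.5, -0.3, -1.3]
grip_width: 0.0387
grasp_force: 61.5
```

```bash
python3 -c "
from st import *
p,R,o=st()
for d in ([-.979,-.203,0],[0,0,1]): print((R.T@np.array(d)).round(3))"
```

```text
[ 0.2   -0.331 -0.592  1.112 -0.    -1.288] [293.5  59.5 217.1] 265.29 [-270.1  -71.1] 29.57 61.5 [ 0.5 -0.3 -1.3]
[[-0.077, -0.978, 0.193], [-0.996, 0.086, 0.039], [-0.055, -0.189, -0.98]]
[ 0.277  0.94  -0.197]
[-0.055 -0.189 -0.98 ]
```

Call:
move_arm(
  motion=[
    {"x":1.1,"y":3.8,"z":-0.8,"yaw":0},
    {"x":2.2,"y":7.5,"z":-1.6,"yaw":0},
    {"x":3.3,"y":11.3,"z":-2.4,"yaw":0},
    {"x":3.3,"y":11.3,"z":-2.4,"yaw":0},
  ],
)

```text
clock: 30.08
eef_pos: [0.1744, 0.034, 0.2173]
tool_rot: [-0.676, 0.73, -0.052, 0.085]
ft_force: [1.0, -0.3, -1.4]
grip_width: 0.0386
grasp_force: 61.4
```

```bash
python3 -c "
from st import *
p,R,o=st()
for d in ([-.979,-.203,0],[0,0,1]): print((R.T@np.array(d)).round(3))"
```

```text
[ 0.189 -0.637 -0.717  1.292  0.002 -1.305] [174.4  34.  217.3] 265.62 [-387.  -105.1] 30.07 61.4 [ 1.  -0.3 -1.4]
[[-0.071, -0.978, 0.194], [-0.996, 0.08, 0.039], [-0.054, -0.191, -0.98]]
[ 0.272  0.942 -0.198]
[-0.054 -0.191 -0.98 ]
```

Call:
move_arm(
  motion=[
    {"x":2.8,"y":-4.5,"z":-0.3,"yaw":0},
    {"x":5.6,"y":-9,"z":-0.6,"yaw":0},
    {"x":8.3,"y":-13.6,"z":-0.9,"yaw":0},
    {"x":13.5,"y":-13,"z":-1.3,"yaw":0},
    {"x":18.8,"y":-12.5,"z":-1.7,"yaw":0},
    {"x":24,"y":-12,"z":-2.1,"yaw":0},
    {"x":29.3,"y":-11.4,"z":-2.5,"yaw":0},
    {"x":34.6,"y":-10.8,"z":-2.9,"yaw":0},
    {"x":37.9,"y":-6.2,"z":-4,"yaw":0.5},
    {"x":41.2,"y":-1.7,"z":-5,"yaw":1},
    {"x":44.5,"y":2.9,"z":-6.1,"yaw":1.5},
    {"x":47.8,"y":7.5,"z":-7.2,"yaw":1.5},
    {"x":51.1,"y":12,"z":-8.2,"yaw":1.5},
    {"x":54.4,"y":16.6,"z":-9.3,"yaw":1.5},
    {"x":54.4,"y":16.6,"z":-9.3,"yaw":1.5},
  ],
)

```text
clock: 31.95
eef_pos: [-0.0181, -0.5052, 0.2461]
tool_rot: [-0.652, 0.753, -0.044, 0.077]
ft_force: [0.2, 1.0, -2.0]
grip_width: 0.0385
grasp_force: 61.5
```

```bash
python3 -c "
from st import *
p,R,o=st()
print((R.T@np.array([-.978,-.208,0])).round(3))"
```

```text
[-1.707  0.289  0.096  1.436  0.167 -3.139] [ -18.1 -505.2  246.1] 261.78 [-540.5 -656.6] 31.95 61.5 [ 0.2  1.  -2. ]
[[-0.138, -0.975, 0.173], [-0.989, 0.146, 0.035], [-0.059, -0.166, -0.984]]
[ 0.34   0.924 -0.176]
```

Call:
move_arm(
  motion=[
    {"x":2,"y":5.3,"z":-1,"yaw":-9},
    {"x":4,"y":10.7,"z":-2,"yaw":-18},
    {"x":6,"y":16,"z":-3,"yaw":-27},
    {"x":8,"y":21.3,"z":-4,"yaw":-36},
    {"x":10,"y":26.7,"z":-5,"yaw":-36},
    {"x":12,"y":32,"z":-6,"yaw":-36},
    {"x":14,"y":37.3,"z":-7,"yaw":-36},
    {"x":16,"y":42.7,"z":-8,"yaw":-36},
    {"x":17.7,"y":48,"z":-9.2,"yaw":-36},
    {"x":17.7,"y":48,"z":-9.2,"yaw":-36},
  ],
)

```text
clock: 33.2
eef_pos: [0.2013, -0.4545, 0.2461]
tool_rot: [0.82, -0.57, 0.047, -0.028]
ft_force: [0.2, -1.1, -2.1]
grip_width: 0.0387
grasp_force: 61.5
```

```bash
python3 -c "
from st import *
p,R,o=st()
print((R.T@np.array([-.978,-.208,0])).round(3))"
```

```text
[-1.215  0.192 -0.024  1.311  0.099 -3.139] [ 201.3 -454.5  246.1] -69.6 [-325.3 -590.4] 33.2 61.5 [ 0.2 -1.1 -2.1]
[[0.346, -0.932, 0.109], [-0.937, -0.349, -0.007], [0.045, -0.099, -0.994]]
[-0.144  0.984 -0.105]
```

Call:
move_arm(
  motion=[
    {"x":-2.3,"y":5.2,"z":-0.6,"yaw":1.4},
    {"x":-4.6,"y":10.4,"z":-1.2,"yaw":2.8},
    {"x":-6.9,"y":15.6,"z":-1.9,"yaw":4.2},
    {"x":-9.2,"y":20.8,"z":-2.5,"yaw":5.6},
    {"x":-11.5,"y":26,"z":-3.1,"yaw":7},
    {"x":-13.8,"y":31.2,"z":-3.7,"yaw":8.4},
    {"x":-16.1,"y":36.4,"z":-4.4,"yaw":9.8},
    {"x":-18.4,"y":41.6,"z":-5,"yaw":11.2},
    {"x":-20.7,"y":46.8,"z":-5.6,"yaw":12.6},
    {"x":-23,"y":52,"z":-6.2,"yaw":14},
    {"x":-25.4,"y":56.8,"z":-6.8,"yaw":14},
    {"x":-25.4,"y":56.8,"z":-6.8,"yaw":14},
  ],
)

```text
clock: 34.7
eef_pos: [0.0341, -0.4054, 0.2469]
tool_rot: [0.721, -0.693, 0.027, -0.015]
ft_force: [0.4, -0.6, -1.6]
grip_width: 0.0387
grasp_force: 61.5
```

```bash
python3 -c "
from st import *
p,R,o=st()"
```

```text
[-1.531  0.033 -0.2    1.319  0.059 -3.141] [  34.1 -405.4  246.9] -87.74 [-495.6 -553.4] 34.7 61.5 [ 0.4 -0.6 -1.6]
[[0.039, -0.997, 0.06], [-0.999, -0.04, -0.016], [0.019, -0.059, -0.998]]
```

Call:
move_arm(
  motion=[
    {"x":-1.8,"y":5.8,"z":-0.4,"yaw":1.4},
    {"x":-3.6,"y":11.6,"z":-0.8,"yaw":2.8},
    {"x":-5.4,"y":17.4,"z":-1.2,"yaw":4.2},
    {"x":-7.2,"y":23.2,"z":-1.6,"yaw":5.6},
    {"x":-9,"y":29,"z":-2,"yaw":7},
    {"x":-10.8,"y":34.8,"z":-2.4,"yaw":8.4},
    {"x":-12.6,"y":40.6,"z":-2.8,"yaw":9.8},
    {"x":-14.4,"y":46.4,"z":-3.2,"yaw":11.2},
    {"x":-16.2,"y":52.2,"z":-3.6,"yaw":12.6},
    {"x":-18,"y":58,"z":-4,"yaw":13},
    {"x":-20,"y":64,"z":-4.2,"yaw":13},
    {"x":-21,"y":68,"z":-4.4,"yaw":13},
  ],
)

```text
clock: 36.2
eef_pos: [-0.0875, -0.3579, 0.248]
tool_rot: [-0.613, 0.79, -0.006, 0.002]
ft_force: [-0.9, -0.6, -2.5]
grip_width: 0.0384
grasp_force: 61.5
```

```bash
python3 -c "
from st import *
p,R,o=st()
for W in ([60,-450,247],[250,-330,200],[430,-80,150],F(-127,-85,110)): print((R.T@(np.array(W)-p)/10).round(1))"
```

```text
[-1.821 -0.032 -0.261  1.339  0.012 -3.141] [ -87.5 -357.9  248. ] 255.62 [-620.3 -514.7] 36.2 61.5 [-0.9 -0.6 -2.5]
[[-0.248, -0.969, 0.011], [-0.969, 0.248, -0.006], [0.003, -0.012, -1.0]]
[  5.3 -16.6   0.3]
[-11.1 -31.9   5.2]
[-39.8 -43.1  10.2]
[-51.1 -40.7  14.1]
```

Call:
move_arm(
  motion=[
    {"x":1.8,"y":-5.5,"z":0.1,"yaw":0},
    {"x":3.6,"y":-11,"z":0.2,"yaw":0},
    {"x":4,"y":-16.6,"z":0.3,"yaw":0},
    {"x":0,"y":-20.5,"z":1.5,"yaw":-2},
    {"x":-4,"y":-24.4,"z":2.7,"yaw":-5},
    {"x":-8,"y":-28.3,"z":4,"yaw":-8},
    {"x":-11.1,"y":-31.9,"z":5.2,"yaw":-10.3},
    {"x":-16.5,"y":-34,"z":6,"yaw":-10.3},
    {"x":-22,"y":-36,"z":7,"yaw":-10.3},
    {"x":-27.5,"y":-38,"z":8,"yaw":-10.3},
    {"x":-33,"y":-40.5,"z":9,"yaw":-10.3},
    {"x":-39,"y":-42.5,"z":10.2,"yaw":-10.3},
    {"x":-44,"y":-42,"z":12,"yaw":-10.3},
    {"x":-49,"y":-41,"z":13.5,"yaw":-10.3},
    {"x":-51.1,"y":-40.7,"z":14.1,"yaw":-10.3},
    {"x":-51.1,"y":-40.7,"z":14.1,"yaw":-10.3},
  ],
)

```text
clock: 38.2
eef_pos: [0.4347, 0.0368, 0.1096]
tool_rot: [-0.683, 0.73, -0.006, 0.001]
ft_force: [-0.1, -0.9, -1.8]
grip_width: 0.0386
grasp_force: 61.6
```

```bash
python3 -c "
from st import *
p,R,o=st()
print('A',togo(F(-127,-52,60),-94.1),'B',togo(F(-127,-52,5),-94.1))
t=bot.camera('top'); cv2.imwrite('pics/t17.png',t)
z=(p[2]+16)/1e3
y=hsv(t,(24,100,80),(36,255,255),(225,330,228,320)); h=rect(y,'top',z); print(y.sum(),h,inF(h[:2]))
for d in bot.cut_out('top','shim')[:4]:
    h=rect(d['mask'],'top',z); print(round(d['score'],2),np.round(d['centre']),h,inF(h[:2]))
"
```

```text
[ 0.09   0.208 -0.376  0.979 -0.007 -1.414] [434.7  36.8 109.6] 266.16 [-127.6  -83.7] 38.2 61.6 [-0.1 -0.9 -1.8]
[[-0.067, -0.998, 0.009], [-0.998, 0.067, -0.007], [0.006, -0.01, -1.0]]
A [-3.17 -0.08  4.96  0.26] B [-3.17 -0.08 10.46  0.26]Traceback (most recent call last):
  File "<string>", line 7, in <module>
    y=hsv(t,(24,100,80),(36,255,255),(225,330,228,320)); h=rect(y,'top',z); print(y.sum(),h,inF(h[:2]))
                                                           ~~~~^^^^^^^^^^^
  File "h.py", line 14, in rect
    c=max(cv2.findContours(mask.astype(np.uint8),cv2.RETR_EXTERNAL,cv2.CHAIN_APPROX_NONE)[0],key=cv2.contourArea)
ValueError: max() iterable argument is empty
```

Call:
move_arm(
  motion=[
    {"x":-2,"y":-0.1,"z":2,"yaw":0.2},
    {"x":-3.2,"y":-0.1,"z":4,"yaw":0.2},
    {"x":-3.2,"y":-0.1,"z":6,"yaw":0.2},
    {"x":-3.2,"y":-0.1,"z":8,"yaw":0.2},
    {"x":-3.2,"y":-0.1,"z":9.5,"yaw":0.2},
    {"x":-3.2,"y":-0.1,"z":10.4,"yaw":0.2},
    {"x":-3.2,"y":-0.1,"z":10.4,"yaw":0.2},
  ],
)

```text
clock: 39.12
eef_pos: [0.4394, 0.0657, 0.0059]
tool_rot: [-0.68, 0.733, -0.006, 0.001]
ft_force: [-0.1, 0.5, -0.6]
grip_width: 0.0386
grasp_force: 61.6
```

```bash
python3 -c "
from st import *
p,R,o=st(); print(o['ft_torque'].round(2))
print('C',togo(F(-127,-20,5),-94.1))
i=bot.camera('scene'); cv2.imwrite('pics/s18.png',i)
cs=bot.cut_out('scene','shim')
for d in cs[:5]: print(round(d['score'],2),np.round(d['centre']),d['mask'].sum())
f=lambda x,y,z:F(x,y,z)/1e3
print(proj('scene',[f(-107,56,20),f(-147,56,20),f(-107,-64,20),f(-107,56,0)]).round(1).tolist())
c=i[150:270,290:450]; cv2.imwrite('pics/s18c.png',cv2.resize(c,None,fx=5,fy=5,interpolation=cv2.INTER_CUBIC))
"
```

```text
[ 0.154  0.369 -0.486  0.707 -0.008 -1.341] [439.4  65.7   5.9] 265.66 [-125.   -54.5] 39.12 61.6 [-0.1  0.5 -0.6]
[[-0.076, -0.997, 0.01], [-0.997, 0.076, -0.007], [0.006, -0.011, -1.0]]
[-0.06  0.01  0.04]
C [-3.45  0.22  0.09 -0.24]
0.87 [221. 358.] 446
0.82 [191. 204.] 941
0.56 [157. 400.] 430
[[375.3, 220.2], [372.1, 210.3], [332.8, 224.8], [374.7, 225.3]]
```

View pics/s18c.png

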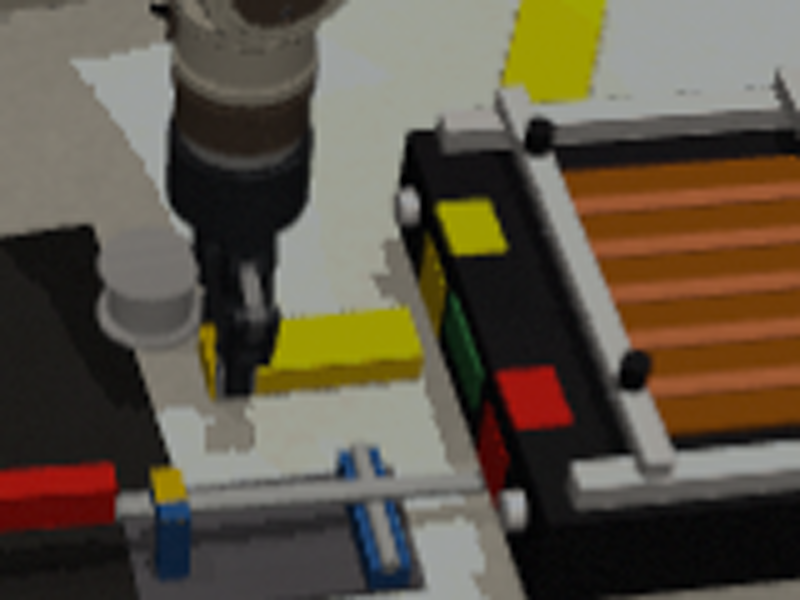

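The crop shows the shim square to the front and just short of the edge, with its front corner at scene (374,220). It lines up with the yellow mark at (384,195). The spool is clear, and the bar is parked under the keeper at (324,247). Now sliding the shim in.

Call:
move_arm(
  motion=[
    {"x":-0.6,"y":0.1,"z":0.1,"yaw":0},
    {"x":-1.2,"y":0.25,"z":0.15,"yaw":-0.2},
    {"x":-1.8,"y":0.4,"z":0.15,"yaw":-0.2},
    {"x":-2.4,"y":0.4,"z":0.15,"yaw":-0.2},
    {"x":-2.9,"y":0.4,"z":0.15,"yaw":-0.2},
    {"x":-3.3,"y":0.4,"z":0.15,"yaw":-0.2},
    {"x":-3.3,"y":0.4,"z":0.15,"yaw":-0.2},
  ],
)

```text
clock: 40.1
eef_pos: [0.4382, 0.1, 0.0044]
tool_rot: [-0.682, 0.732, -0.006, 0.002]
ft_force: [-0.4, -0.3, -2.1]
grip_width: 0.0384
grasp_force: 61.6
```

Call:
move_arm(
  motion=[
    {"x":0,"y":0,"z":0,"yaw":0},
    {"x":0,"y":0,"z":0,"yaw":0},
  ],
  gripper=-0.1,
)

```text
clock: 40.35
eef_pos: [0.4381, 0.0995, 0.0044]
tool_rot: [-0.681, 0.732, -0.006, 0.002]
ft_force: [0.1, 0.5, -1.1]
grip_width: 0.0386
grasp_force: 57.4
```

```bash
python3 -c "
from st import *
p,R,o=st(); print(o['ft_torque'].round(2),o['grip_width'])"
```

```text
[ 0.229  0.378 -0.476  0.708 -0.009 -1.27 ] [438.1  99.5   4.4] 265.91 [-128.7  -20.9] 40.35 57.4 [ 0.1  0.5 -1.1]
[[-0.071, -0.997, 0.011], [-0.997, 0.071, -0.006], [0.006, -0.011, -1.0]]
[-0.01  0.06 -0.03] 0.038580869646715706
```

Call:
move_arm(
  motion=[
    {"x":0,"y":0,"z":0,"yaw":0},
    {"x":0,"y":0,"z":0,"yaw":0},
  ],
  gripper=-0.08,
)

```text
clock: 40.6
eef_pos: [0.438, 0.0994, 0.0043]
tool_rot: [-0.681, 0.732, -0.006, 0.002]
ft_force: [0.3, 0.6, -1.5]
grip_width: 0.0394
grasp_force: 26.3
```

Call:
move_arm(
  motion=[
    {"x":0,"y":0,"z":0,"yaw":0},
    {"x":0,"y":0,"z":0,"yaw":0},
  ],
  gripper=-0.07,
)

```text
clock: 40.85
eef_pos: [0.438, 0.0996, 0.0044]
tool_rot: [-0.682, 0.732, -0.006, 0.002]
ft_force: [0.1, 0.6, -2.4]
grip_width: 0.0399
grasp_force: 10.5
```

Call:
move_arm(
  motion=[
    {"x":0,"y":0,"z":0.05,"yaw":0},
    {"x":-0.3,"y":0,"z":0.05,"yaw":0},
    {"x":-0.6,"y":0,"z":0.05,"yaw":0},
    {"x":-0.9,"y":0,"z":0.05,"yaw":0},
    {"x":-1.1,"y":0,"z":0.05,"yaw":0},
    {"x":-1.3,"y":0,"z":0.05,"yaw":0},
  ],
  gripper=-0.067,
)

```text
clock: 41.6
eef_pos: [0.439, 0.1128, 0.0038]
tool_rot: [-0.682, 0.732, -0.006, 0.002]
ft_force: [-0.4, -1.2, -0.6]
grip_width: 0.0397
grasp_force: 6.0
```

Call:
move_arm(
  motion=[
    {"x":-0.2,"y":0,"z":0,"yaw":0},
    {"x":-0.4,"y":0,"z":0,"yaw":0},
    {"x":-0.6,"y":0,"z":0,"yaw":0},
  ],
)

```text
clock: 41.98
eef_pos: [0.439, 0.116, 0.0035]
tool_rot: [-0.681, 0.732, -0.008, -0.0]
ft_force: [-0.2, -8.9, 1.0]
grip_width: 0.04
grasp_force: 6.0
```

Call:
move_arm(
  motion=[
    {"x":0,"y":0,"z":0,"yaw":0},
    {"x":0,"y":0,"z":0,"yaw":0},
    {"x":0,"y":0,"z":-1,"yaw":0},
    {"x":0,"y":0,"z":-4,"yaw":0},
    {"x":1,"y":0,"z":-9,"yaw":0},
    {"x":4,"y":0,"z":-14,"yaw":0},
    {"x":9,"y":0,"z":-18,"yaw":0},
  ],
  gripper=0.1,
)

```text
clock: 42.85
eef_pos: [0.432, 0.0313, 0.1864]
tool_rot: [-0.683, 0.731, -0.007, 0.004]
ft_force: [2.3, -0.5, -0.6]
grip_width: 0.0473
grasp_force: 0.0
```

```bash
python3 -c "
from st import *
p,R,o=st()
i=bot.camera('scene'); cv2.imwrite('pics/s19.png',i)
f=lambda x,y,z:F(x,y,z)/1e3
print('pred rear corners if 43 deep',proj('scene',[f(-109,-17,20),f(-149,-17,20),f(-109,60,20)]).round(1).tolist())
for d in bot.cut_out('scene','shim')[:4]:
    r,c=np.where(d['mask']); print(round(d['score'],2),np.round(d['centre']),d['mask'].sum(),c.min(),c.max(),r.min(),r.max())
y=hsv(i,(22,100,60),(36,255,255),(190,235,320,376)); h=rect(y,'scene',.02); print(h,inF(h[:2]))
for W in ([552.,-110,200],F(-.5,-224,120)): print('bar',(R.T@(np.array(W)-p)/10).round(2))
for d in bot.cut_out('scene','bar')[:2]:
    r,c=np.where(d['mask']); print('bar',round(d['score'],2),d['mask'].sum(),c.min(),c.max(),r.min(),r.max())
g=lambda n:cv2.cvtColor(cv2.imread(n),6).astype(np.float32)
A=g('pics/s10.png')
for n in ('s13','s18','s19'):
  B=g(f'pics/{n}.png'); print(n,cv2.phaseCorrelate(A[200:265,385:400],B[200:265,385:400]),cv2.phaseCorrelate(A[180:250,400:440],B[180:250,400:440]))
"
```

```text
[ 0.077  0.124 -0.259  1.173 -0.007 -1.426] [432.   31.3 186.4] 266.11 [-129.9  -89.3] 42.85 0.0 [ 2.3 -0.5 -0.6]
[[-0.068, -0.998, 0.015], [-0.998, 0.068, -0.006], [0.005, -0.015, -1.0]]
pred rear corners if 43 deep [[349.4, 222.5], [346.5, 212.4], [376.6, 219.6]]
0.63 [219. 363.] 463 346 378 211 228
0.55 [193. 204.] 1022 175 230 176 208
[425.4 143.9 114.6  80.6 -17.3] [-144.5   22.5]
bar [ 13.29 -12.95  -1.1 ]
bar [ 13.48 -12.79   6.9 ]
bar 0.79 787 266 386 243 256
s13 ((1.0623114369973212, -1.0124104464925239), 0.46193472897564924) ((1.6188516631282859, -2.0048181850435753), 1.1569288419352637)
s18 ((1.087204287413365, -0.9175960802791039), 0.4605250296769319) ((1.62411743878204, -2.0047998461398535), 1.1604149017069074)
s19 ((1.0458964965186546, -0.9122693524000738), 0.46669782091070106) ((1.629226189722484, -2.0385707454544146), 1.149619009759691)
```

Call:
move_arm(
  motion=[
    {"x":4.5,"y":-4,"z":0,"yaw":0},
    {"x":9,"y":-8,"z":0,"yaw":0},
    {"x":12.5,"y":-12,"z":2,"yaw":0},
    {"x":13.5,"y":-12.8,"z":5,"yaw":0},
    {"x":13.5,"y":-12.8,"z":6.9,"yaw":0},
    {"x":13.5,"y":-12.8,"z":6.9,"yaw":0},
  ],
)

```text
clock: 43.75
eef_pos: [0.5478, -0.1116, 0.1133]
tool_rot: [-0.682, 0.731, -0.003, 0.0]
ft_force: [-0.0, 0.3, 0.5]
grip_width: 0.0471
grasp_force: 0.0
```

```bash
python3 -c "
from st import *
p,R,o=st()
M=bot.camera_model('wrist'); i=bot.camera('wrist'); cv2.imwrite('pics/w20.png',i)
r=hsv(i,(0,150,50),(6,255,255)); n,l,s,ce=cv2.connectedComponentsWithStats(r.astype(np.uint8))
for j in range(1,n):
    if s[j][4]>300: h=rect(l==j,'wrist',.068,M); print(s[j].tolist(),h,inF(h[:2]))
print('grip',togo(F(-.5,-224,48),-94.1))
"
```

```text
[-0.199  0.429 -0.045  1.093 -0.003 -1.7  ] [ 547.8 -111.6  113.3] 265.98 [  -4.2 -223.6] 43.75 0.0 [-0.   0.3  0.5]
[[-0.07, -0.998, 0.004], [-0.998, 0.07, -0.004], [0.004, -0.005, -1.0]]
[300, 200, 33, 182, 5373] [551.8 -89.  121.8  18.7  86.4] [  -1.8 -200.8]
[0, 205, 103, 202, 9851] [718.2 -83.4 142.8  62.9  72. ] [ 163.8 -183.3]
grip [ 0.03 -0.26  6.7   0.09]
```

Call:
move_arm(
  motion=[
    {"x":0,"y":-0.2,"z":2.5,"yaw":0},
    {"x":0,"y":-0.2,"z":5,"yaw":0},
    {"x":0,"y":-0.2,"z":6.5,"yaw":0},
    {"x":0,"y":-0.2,"z":6.5,"yaw":0},
  ],
)

```text
clock: 44.3
eef_pos: [0.5521, -0.113, 0.0511]
tool_rot: [-0.682, 0.732, -0.005, 0.001]
ft_force: [-0.8, -0.4, 1.0]
grip_width: 0.0468
grasp_force: 0.0
```

Call:
move_arm(
  motion=[
    {"x":0,"y":0,"z":0,"yaw":0},
    {"x":0,"y":0,"z":0,"yaw":0},
    {"x":0,"y":0,"z":0,"yaw":0},
    {"x":0,"y":0,"z":0,"yaw":0},
  ],
  gripper=-1,
)

```text
clock: 44.8
eef_pos: [0.5529, -0.1137, 0.0528]
tool_rot: [-0.682, 0.731, -0.007, 0.002]
ft_force: [-3.4, 0.2, 6.0]
grip_width: 0.0162
grasp_force: 59.3
```

Call:
move_arm(
  motion=[
    {"x":0,"y":0,"z":0.4,"yaw":0},
    {"x":0,"y":0,"z":0.8,"yaw":0},
    {"x":0,"y":0,"z":1.2,"yaw":0},
    {"x":0,"y":0,"z":1.5,"yaw":0},
    {"x":0,"y":0,"z":1.5,"yaw":0},
  ],
)

```text
clock: 45.42
eef_pos: [0.553, -0.1155, 0.0388]
tool_rot: [-0.681, 0.732, -0.008, 0.001]
ft_force: [-6.0, -3.7, 13.7]
grip_width: 0.0167
grasp_force: 60.5
```

```bash
python3 -c "
from st import *
p,R,o=st(); print(o['ft_torque'].round(2),o['grip_width'])"
```

```text
[-0.202  0.51  -0.131  0.916 -0.007 -1.702] [ 553.  -115.5   38.8] 265.91 [   1.3 -227.1] 45.42 60.5 [-6.  -3.7 13.7]
[[-0.071, -0.997, 0.012], [-0.997, 0.071, -0.01], [0.009, -0.013, -1.0]]
[-0.38  1.3   0.61] 0.01672016619916803
```

Call:
move_arm(
  motion=[
    {"x":0,"y":0,"z":0.15,"yaw":0},
    {"x":-0.03,"y":0.5,"z":0.15,"yaw":1},
    {"x":-0.06,"y":1,"z":0.15,"yaw":2},
    {"x":-0.1,"y":1.5,"z":0.15,"yaw":3},
    {"x":-0.12,"y":2,"z":0.15,"yaw":4},
    {"x":-0.12,"y":2,"z":0.15,"yaw":4},
  ],
)

```text
clock: 46.18
eef_pos: [0.5377, -0.1144, 0.0389]
tool_rot: [-0.655, 0.755, -0.012, 0.004]
ft_force: [1.0, -7.7, 11.3]
grip_width: 0.017
grasp_force: 61.3
```

Call:
move_arm(
  motion=[
    {"x":0,"y":0.5,"z":0,"yaw":1},
    {"x":0,"y":1,"z":0,"yaw":2},
    {"x":0.05,"y":1.5,"z":0,"yaw":3},
    {"x":0.05,"y":2,"z":0,"yaw":4},
    {"x":0.1,"y":2.4,"z":0,"yaw":4.6},
    {"x":0.1,"y":2.4,"z":0,"yaw":4.6},
  ],
)

```text
clock: 46.92
eef_pos: [0.5145, -0.1106, 0.0386]
tool_rot: [-0.625, 0.781, -0.011, 0.006]
ft_force: [1.3, -2.9, 12.1]
grip_width: 0.0165
grasp_force: 59.5
```

```bash
python3 -c "
from st import *
p,R,o=st(); print(o['ft_torque'].round(2),o['grip_width'])
t=-R[:2,0]; print('keeper',inF(p[:2]+115*t),'tip',inF(p[:2]+302*t))
i=bot.camera('scene'); cv2.imwrite('pics/s21.png',i)"
```

```text
[-0.209  0.44  -0.253  0.854 -0.005 -1.558] [ 514.5 -110.6   38.6] 257.31 [ -37.5 -225. ] 46.92 59.5 [ 1.3 -2.9 12.1]
[[-0.22, -0.975, 0.023], [-0.976, 0.22, -0.01], [0.005, -0.025, -1.0]]
[-0.29 -0.47  0.32] 0.01652708091293504
keeper [ -20.3 -111.3] tip [ 7.6 73.6]
```

Call:
move_arm(
  motion=[
    {"x":0,"y":0.4,"z":0,"yaw":0},
    {"x":0,"y":0.8,"z":0,"yaw":0},
    {"x":0,"y":0.8,"z":0,"yaw":0},
  ],
)

```text
clock: 47.35
eef_pos: [0.5087, -0.1093, 0.0391]
tool_rot: [-0.624, 0.782, -0.013, 0.007]
ft_force: [4.9, -3.2, 10.5]
grip_width: 0.0166
grasp_force: 59.2
```

Call:
move_arm(
  motion=[
    {"x":0,"y":0,"z":-0.3,"yaw":0},
    {"x":-0.1,"y":0,"z":-0.6,"yaw":0},
    {"x":-0.15,"y":0,"z":-0.9,"yaw":0},
    {"x":-0.2,"y":0,"z":-1.2,"yaw":0},
    {"x":-0.25,"y":0,"z":-1.5,"yaw":0},
    {"x":-0.3,"y":0,"z":-1.8,"yaw":0},
    {"x":-0.35,"y":0,"z":-2,"yaw":0},
    {"x":-0.35,"y":0,"z":-2,"yaw":0},
  ],
)

```text
clock: 48.35
eef_pos: [0.5052, -0.1055, 0.0565]
tool_rot: [-0.624, 0.782, -0.01, 0.004]
ft_force: [4.6, -4.0, 4.3]
grip_width: 0.0169
grasp_force: 59.1
```

```bash
cat > un.py <<'E'
from st import *
def un(name):
    i=bot.camera('scene'); cv2.imwrite(f'pics/{name}.png',i); g=lambda n:cv2.cvtColor(cv2.imread(n),6).astype(np.float32)
    A,B=g('pics/s10.png'),g(f'pics/{name}.png'); print('unit shift px (flat 0, parked -2.0)',np.round(cv2.phaseCorrelate(A[180:250,400:440],B[180:250,400:440])[0],2))
    p,R,o=st(); print(o['ft_torque'].round(2))
E
python3 -c "
from un import *
un('s22')"
```

```text
unit shift px (flat 0, parked -2.0) [ 1.42 -1.79]
[-0.202  0.403 -0.255  0.892 -0.007 -1.549] [ 505.2 -105.5   56.5] 257.17 [ -47.1 -220.6] 48.4 59.1 [ 4.  -3.9  4.9]
[[-0.222, -0.975, 0.018], [-0.975, 0.222, -0.011], [0.006, -0.02, -1.0]]
[-1.39 -0.83 -0.69]
```

Call:
move_arm(
  motion=[
    {"x":-0.05,"y":0,"z":-0.25,"yaw":0},
    {"x":-0.1,"y":0,"z":-0.5,"yaw":0},
    {"x":-0.15,"y":0,"z":-0.75,"yaw":0},
    {"x":-0.2,"y":0,"z":-1,"yaw":0},
    {"x":-0.25,"y":0,"z":-1.25,"yaw":0},
    {"x":-0.3,"y":0,"z":-1.5,"yaw":0},
    {"x":-0.3,"y":0,"z":-1.5,"yaw":0},
  ],
)

```text
clock: 49.28
eef_pos: [0.505, -0.1013, 0.071]
tool_rot: [-0.624, 0.781, -0.008, 0.004]
ft_force: [5.2, -2.2, 3.7]
grip_width: 0.0166
grasp_force: 59.8
```

```bash
python3 -c "
from un import *
un('s23')"
```

```text
unit shift px (flat 0, parked -2.0) [ 0.99 -1.06]
[-0.195  0.385 -0.239  0.929 -0.005 -1.543] [ 505.  -101.3   70.9] 257.24 [ -47.6 -216.4] 49.33 59.8 [ 4.9 -2.4  4.6]
[[-0.221, -0.975, 0.017], [-0.975, 0.221, -0.008], [0.004, -0.018, -1.0]]
[-1.11 -1.14 -0.76]
```

Call:
move_arm(
  motion=[
    {"x":-0.05,"y":0,"z":-0.2,"yaw":0},
    {"x":-0.1,"y":0,"z":-0.4,"yaw":0},
    {"x":-0.15,"y":0,"z":-0.6,"yaw":0},
    {"x":-0.2,"y":0,"z":-0.8,"yaw":0},
    {"x":-0.2,"y":0,"z":-0.8,"yaw":0},
  ],
)

```text
clock: 49.95
eef_pos: [0.5023, -0.0988, 0.077]
tool_rot: [-0.624, 0.781, -0.006, 0.002]
ft_force: [3.0, -3.2, -0.4]
grip_width: 0.0163
grasp_force: 61.9
```

```bash
python3 -c "
from un import *
un('s24')"
```

```text
unit shift px (flat 0, parked -2.0) [ 0.77 -0.83]
[-0.191  0.377 -0.232  0.95  -0.005 -1.54 ] [502.3 -98.8  77. ] 257.27 [ -50.5 -214.1] 50.0 61.9 [ 3.7 -4.7 -2.6]
[[-0.22, -0.975, 0.01], [-0.975, 0.22, -0.007], [0.005, -0.011, -1.0]]
[-1.22 -0.71 -0.94]
```

Call:
move_arm(
  motion=[
    {"x":-0.05,"y":0,"z":-0.2,"yaw":0},
    {"x":-0.1,"y":0,"z":-0.4,"yaw":0},
    {"x":-0.1,"y":0,"z":-0.6,"yaw":0},
    {"x":-0.1,"y":0,"z":-0.6,"yaw":0},
  ],
)

```text
clock: 50.5
eef_pos: [0.5017, -0.0967, 0.0829]
tool_rot: [-0.625, 0.78, -0.005, 0.002]
ft_force: [-0.1, 1.3, -4.7]
grip_width: 0.0168
grasp_force: 58.7
```

```bash
python3 -c "
from un import *
un('s25')"
```

```text
unit shift px (flat 0, parked -2.0) [ 0.8  -0.79]
[-0.188  0.37  -0.225  0.966 -0.004 -1.539] [501.8 -96.8  82.9] 257.4 [ -51.1 -212.1] 50.55 58.7 [-0.7  1.5 -4.2]
[[-0.218, -0.976, 0.009], [-0.976, 0.218, -0.006], [0.004, -0.01, -1.0]]
[-0.49  0.3   0.17]
```

Call:
move_arm(
  motion=[
    {"x":0,"y":0,"z":0.3,"yaw":0},
    {"x":0,"y":0,"z":0.55,"yaw":0},
    {"x":0,"y":0,"z":0.55,"yaw":0},
  ],
)

```text
clock: 50.92
eef_pos: [0.5032, -0.0973, 0.0781]
tool_rot: [-0.625, 0.781, -0.006, 0.003]
ft_force: [-0.3, -0.5, -1.2]
grip_width: 0.0163
grasp_force: 59.1
```

Call:
move_arm(
  motion=[
    {"x":0,"y":0,"z":0,"yaw":0},
    {"x":0,"y":0,"z":0,"yaw":0},
    {"x":0,"y":0,"z":0,"yaw":0},
    {"x":0,"y":0,"z":-1,"yaw":0},
    {"x":0,"y":0,"z":-4,"yaw":0},
    {"x":0,"y":0,"z":-8,"yaw":0},
    {"x":0,"y":0,"z":-12,"yaw":0},
    {"x":0,"y":0,"z":-12,"yaw":0},
  ],
  gripper=-0.1,
)

```text
clock: 51.92
eef_pos: [0.5042, -0.0971, 0.2025]
tool_rot: [-0.625, 0.781, -0.009, 0.005]
ft_force: [0.3, -0.4, -0.2]
grip_width: 0.0382
grasp_force: 0.0
```

```bash
python3 -c "
from un import *
un('s26')
i=cv2.imread('pics/s26.png')
for n in ('bar','shim','spool'):
  for d in bot.cut_out('scene',n)[:2]:
    r,c=np.where(d['mask']); print(n,round(d['score'],2),d['mask'].sum(),c.min(),c.max(),r.min(),r.max())
"
```

```text
unit shift px (flat 0, parked -2.0) [ 0.81 -0.82]
[-0.188  0.267 -0.043  1.245 -0.004 -1.537] [502.9 -96.9 200.2] 257.32 [ -50.  -212.1] 51.98 0.0 [-0.  -0.7 -0.4]
[[-0.219, -0.975, 0.016], [-0.976, 0.219, -0.007], [0.004, -0.017, -1.0]]
[ 0.05 -0.01 -0.01]
shim 0.91 1047 176 231 176 209
shim 0.89 438 390 410 144 171
spool 0.88 410 310 330 197 219
spool 0.19 1447 314 374 239 274
```

```bash
python3 -c "
from un import *
i=bot.camera('scene')
r=hsv(i,(0,140,50),(8,255,255)); n,l,s,c=cv2.connectedComponentsWithStats(r.astype(np.uint8)); print([s[j].tolist() for j in range(1,n) if s[j][4]>40])
r=hsv(cv2.imread('pics/s25.png'),(0,140,50),(8,255,255)); n,l,s,c=cv2.connectedComponentsWithStats(r.astype(np.uint8)); print([s[j].tolist() for j in range(1,n) if s[j][4]>40])
y=hsv(i,(22,100,60),(36,255,255),(205,232,335,384)); a,b=np.where(y); print('shim',y.sum(),b.min(),b.max(),a.min(),a.max())
y=hsv(cv2.imread('pics/s19.png'),(22,100,60),(36,255,255),(205,232,335,384)); a,b=np.where(y); print('shim at s19',y.sum(),b.min(),b.max(),a.min(),a.max())
for d in bot.cut_out('scene','shim'): print(round(d['score'],2),np.round(d['centre']),d['mask'].sum())
M=bot.camera_model('wrist'); w_=bot.camera('wrist'); cv2.imwrite('pics/w27.png',w_)
r=hsv(w_,(0,150,50),(6,255,255)); n,l,s,ce=cv2.connectedComponentsWithStats(r.astype(np.uint8))
for j in range(1,n):
    if s[j][4]>300: h=rect(l==j,'wrist',.09,M); print(s[j].tolist(),h,inF(h[:2]))
"
```

```text
[[267, 222, 48, 19, 600], [388, 224, 16, 14, 162], [385, 233, 6, 19, 64], [282, 311, 71, 52, 1575], [490, 312, 15, 19, 110], [447, 325, 14, 20, 117]]
[[267, 220, 11, 14, 109], [280, 223, 35, 16, 379], [388, 224, 16, 14, 162], [385, 233, 6, 19, 64], [282, 311, 71, 52, 1575], [490, 312, 15, 19, 110], [447, 325, 14, 20, 116]]
shim 467 346 378 205 226
shim at s19 476 346 378 205 226
0.97 [156. 403.] 445
0.88 [193. 203.] 972
0.72 [218. 363.] 413
[308, 185, 26, 141, 3238] [505.8 -77.9 117.2  19.   77.3] [ -48.5 -193. ]
[0, 220, 129, 152, 8193] [728.1 -91.7 120.1  78.9 -77.2] [ 174.2 -190.9]
```

```bash
python3 -c "
from workcell import bot
print(bot.job_done())"
```

```text
the job is handed in; nothing more can be done
None
```

The job is handed in at about 52 s of the 72 s allowed: in my last checks the preheater rested on the yellow shim, which is butted against the foot about 43 mm in, and the bar was out of the keeper and let go, its tip still under the edge.

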